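Prop open the lid of the workshop tool chest

ROBOT

A 6-joint arm with a two-finger parallel gripper is mounted at the origin on the work surface. World frame = base frame: x ahead of the robot, y to its left, z up, the work surface at z = 0. Lengths are in m, angles in rad, forces in N, time in s.
With the tool pointing down it reaches from about 0.35 to 0.975 m from the base axis. Payload 4.9 kg.
Tool frame: the origin (TCP) lies at the very end of the fingers, on their centre line; the grasp point (between the pads) lies 19 mm behind it; z points along the fingers, x is the direction in which the jaws open and shut, and the axes are right-handed (so a half turn about z gives the same grasp; the last joint's range is limited). The gripper opens to 85 mm and grips with 20 to 120 N. Pads are 22 mm wide; open, the fingers measure 114 mm over their backs; the gripper's body (76 mm by 85 mm) begins 54 mm behind the grasp point. The pads swing forward as they close: fully open they stand 13 mm farther back than shut.
Start: joints at [1.072, 0.053, 1.613, -0, 1.476, -0.119], TCP at [0.232, 0.58, 0.231] pointing down, gripper open.
Joint ranges: [-3.01, 3.01], [-1.01, 2.22], [0.06, 2.58], [-1.02, 4.17], [0.09, 2.62], [-3.14, 3.14]. Speed limits (rad/s): [2.57, 2.57, 3.14, 3.14, 3.14, 3.14].

INTERFACE

Orientations are given as a unit quaternion [w, x, y, z].
In Python, from plant import * gives the robot as it stands.
- The arm moves only by the shell command python3 -m inch 'ROWS'. ROWS is text: rows parted by semicolons, each of 7 numbers parted by spaces: the shift along the tool's x, y, z in m, then the turn, a rotation vector about the tool's x, y, z in rad, then the closure, from 0 (fully open) to 1 (shut). A call has 1 to 10 rows; each row shifts and turns the commanded pose from where the row before left it, along the tool's axes as they then stand; what a row does not reach is not made up. A row lasts 1/12 s, in which the tool goes at most 41.7 mm and 7.16 degrees, less where a joint would pass 70% of its speed; a pose out of reach is approached as far as the arm can. A call with a gripper value outside its range is refused whole. The fingers move at their own pace and stop on an object; the grip force is fixed at half the most. Time passes only in rows, so rows that do not move let the fingers close. It gives the time, the measured TCP pose, the force and the opening at its end, in the units of the state.
- state(): the state, without advancing time (a new reading comes with each control period).
- grab_frame(name): name is "side" or "top"; returns the picture (384x512x3 uint8, blue, green, red); there is no depth.
- camera_info(name): a dict with "vertical_fov" (degrees; the focal length in pixels is half the picture's height over the tangent of half this angle, whatever the lens; pixels are square), "cx", "cy" (the principal point, pixels), "origin" and "rotation" of the camera in the world. Camera axes: x right, y down, z forward; pixel columns grow to the right and rows downward; lengths in m; the calibration is good to about 2 mm. A picture is of the moment at which its call begins. camera_info takes no time and is no camera call.
- job_done(): hands the job in, once; it reports no verdict.
The state is a dict: "time": time; "joint_pos": joint angles; "joint_vel": joint speeds; "joint_efforts": joint torques, N m; "tool_pos": TCP position; "tool_rot": TCP orientation; "contact_force": force on the tool from outside, world axes, zero at the start; "ft_torque": the same for the moment, N m; "gripper_width": opening from 0.0 (shut) to 1.0 (fully open).
Only numpy, scipy, OpenCV 4.12 (cv2) and the standard library are available. Lean on these libraries where they do the work, as an engineer would, in place of code of your own. Each camera call takes 0.05 s, during which the arm holds its last target.

TASK

Open the red tool chest so that someone can work in it: swing its lid right back past upright until it leans on its stop, swing the prop rod with the orange grip up out of the chest, then gently bring the lid forward and down until the rod's tip sits in the yellow holding hole under the lid and the rod carries the lid. Do not let the lid drop, and leave the hammer, tin and wooden billet where they are.

Things in the scene. Friction and masses are not known exactly. Their poses are not given: they have to be found in the camera images.
- chest: Open red steel tool chest, fixed to the bench, 200 deep (its x) by 260 wide (its y), rim 90 high, walls 4. Origin: centre of its underside on the bench; x points from its front (bar handle side) to its back (hinge side), y along the hinge, z up. Files lie on its floor. A lid on its rim closes it.
- lid (a joint): Lid hinge, rad: 0 shut, 1.57 upright, 1.85 leaning back on its stop. Hinge line: level, along the chest's y, on the back rim (see point lid_hinge). The hinge is free (no spring, hardly any friction): the lid (0.3 to 0.5 kg, about 2 N at the bar) falls shut from below about 1.55 and stays leaning back above about 1.6. Resting on its seated prop it reads about 0.80.
- lid_hinge (a point): Middle of the lid's hinge line, at rim height (90 above the bench), at the chest's back. It has the lid's axes: x from the lid's front edge to the hinge, y along the hinge, z out of its outer face. The lid is a red pan 200 by 260, 29 thick, its open side lying on the rim when shut.
- lid_bar (a point): Centre of the lid's black round bar handle: 12 diameter, 110 long, parallel to the hinge, held at its two ends by thin arms, 42 in front of the lid's front edge (free gap of 36 between bar and edge). From the hinge it lies 242 towards the front and 12 out along the lid's z. It can be pinched from above across the bar at every lid angle, the bar turning between the fingers. Lid's axes.
- prop_hole (a point): Seat inside the yellow holding hole under the lid: where the centre of the rod's round end lies when seated. From the hinge: 148 towards the front edge, 50 along -y, 22 along the lid's z. Hole 14 square, its floor 4 beyond this point, with a funnel mouth about 24 wide opening 18 before this point (towards the inside of the chest). Lid's axes.
- rod (a joint): Prop rod's pivot, rad: 0 lying level in the chest, growing as the tip rises and swings from the chest's back towards upright (1.57 would be upright; stop at 1.4). The pivot is stiff (0.06 N m) and the rod stays where it is left. Seated in the hole it reads about 0.96; from about 0.90 to 1.00 the funnel still catches the tip as the lid comes down.
- rod_pivot (a point): Pivot of the prop rod, in the chest near its front wall: 15 behind the front face (85 in front of the chest's centre), 50 along the chest's -y, 18 below the rim. Pivot axis level, along the chest's y. It has the rod's axes: x along the rod towards its tip.
- rod_grip (a point): Centre of the rod's orange grip sleeve, 14 diameter, 30 long along the rod, 130 from the pivot. The rod is 8 diameter steel and swings in the plane of the chest's x and z. It lies inside the chest under the lid at the start, at least 60 free on either side, sleeve 5 to 18 below the rim.
- rod_tip (a point): Centre of the rod's round end (8 diameter), 170 from the pivot. Rod's axes.
- hammer: Hand hammer lying on the bench, a bystander to be left alone. Origin: under its middle.
- tin: Closed tin with a blue band, 72 diameter, 95 high, a bystander to be left alone. Origin: centre of its underside.
- billet: Wooden billet 55 by 200 by 35 high lying on the bench, a bystander to be left alone. Origin: centre of its underside.

How it is judged:
By the outcome, as a careful person would: the job done as asked, in the order asked, and still so for the second after the job is handed in, with the robot touching nothing.
It also fails if it takes over 66 s, if anything falls off the work surface, if the arm or the gripper's body presses on something with over 40 N, if the wrist force passes 120 N, or if a joint passes its speed limit or range.

## Working session

There is one attempt and no reset: what is moved stays moved. The work goes in short steps, Python scripts to look and compute and a shell command to move; the robot and the scene stay as the last step left them, time stands still between calls to the robot, and variables do not carry over. Pictures are saved under pics/ and viewed, and the job is handed in when it is done.

```bash
ls; mkdir -p pics; python3 - <<'E'
from plant import *
import cv2
s=state();print({k:(v if not hasattr(v,'tolist') else v) for k,v in s.items()})
for n in("side","top"):
    print(n,camera_info(n)); cv2.imwrite(f"pics/{n}0.png",grab_frame(n))
E
```

```text
pics
{'time': 0.0, 'joint_pos': array([ 1.07203131e+00,  5.33277548e-02,  1.61430651e+00,  1.66659623e-05,
        1.47598070e+00, -1.18962766e-01]), 'joint_vel': array([ 4.65006933e-05,  2.32269764e-03,  3.97312496e-04, -1.22152345e-03,
        9.12939315e-05, -2.55450868e-04]), 'joint_efforts': array([-1.52762163e-04, -3.93721139e+01, -3.70157576e+01, -2.68823460e-04,
        7.52030290e-03, -1.92113657e-05]), 'tool_pos': array([0.23138438, 0.57992136, 0.23007358]), 'tool_rot': array([ 4.56449012e-04,  8.27869828e-01,  5.60919358e-01, -9.02307999e-04]), 'contact_force': array([-0.48667953,  0.23585501,  0.21441227]), 'ft_torque': array([ 0.02971599, -0.00503888, -0.04639042]), 'gripper_width': 1.0020408364933404}
side {'vertical_fov': 51.23498344295173, 'cx': 258.5565793006223, 'cy': 198.434180294113, 'origin': array([ 0.44976167, -0.80262171,  1.03350986]), 'rotation': array([-0.35193285,  0.9289003 , -0.11041664,  0.03310073])}
top {'vertical_fov': 52.18928678964963, 'cx': 258.4610684123109, 'cy': 195.27514195137417, 'origin': array([0.54582961, 0.01279652, 1.13986164]), 'rotation': array([ 0.01427524, -0.70243482,  0.71074549, -0.03496282])}
```

View pics/side0.png

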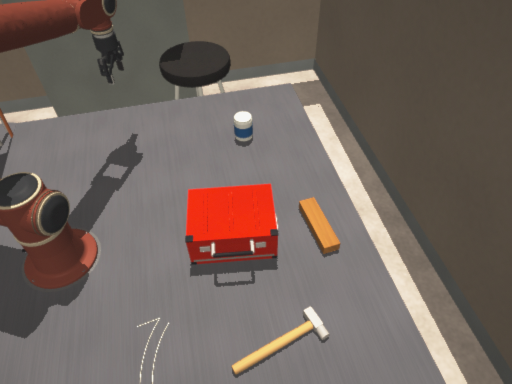

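View pics/top0.png

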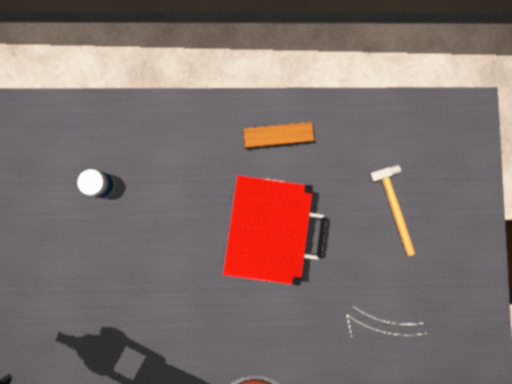

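```bash
cat > h.py <<'E'
from plant import *
import cv2, numpy as np
from scipy.spatial.transform import Rotation as R
def q(w): return R.from_quat([w[1],w[2],w[3],w[0]])
def cam(n):
    c=camera_info(n); f=192/np.tan(np.radians(c['vertical_fov'])/2)
    return c,f
def ray(n,u,v):
    c,f=cam(n); d=q(c['rotation']).apply([(u-c['cx'])/f,(v-c['cy'])/f,1]); return np.array(c['origin']),d/np.linalg.norm(d)
def plane(n,u,v,z):
    o,d=ray(n,u,v); return o+d*(z-o[2])/d[2]
def tri(p1,p2):
    o1,d1=ray("side",*p1);o2,d2=ray("top",*p2)
    A=np.stack([d1,-d2],1); t=np.linalg.lstsq(A,o2-o1,rcond=None)[0]
    a=o1+d1*t[0];b=o2+d2*t[1]; return (a+b)/2,np.linalg.norm(a-b)
def proj(n,P):
    c,f=cam(n); p=q(c['rotation']).inv().apply(np.array(P)-c['origin']); return np.array([c['cx']+f*p[0]/p[2],c['cy']+f*p[1]/p[2]])
def snap(n,name,x0,y0,w,h,k):
    im=grab_frame(n); cv2.imwrite(f"pics/{name}_raw.png",im)
    cv2.imwrite(f"pics/{name}.png",cv2.resize(im[y0:y0+h,x0:x0+w],None,fx=k,fy=k,interpolation=cv2.INTER_CUBIC)); return im
E
python3 - <<'E'
import cv2
for n,(x,y,w,h) in {"side":(170,170,130,100),"top":(210,160,130,140)}.items():
    im=cv2.imread(f"pics/{n}0.png"); k=6 if n=="side" else 4
    cv2.imwrite(f"pics/{n}0c.png",cv2.resize(im[y:y+h,x:x+w],None,fx=k,fy=k,interpolation=cv2.INTER_CUBIC))
    hsv=cv2.cvtColor(im,cv2.COLOR_BGR2HSV)
    m=((hsv[...,0]<6)|(hsv[...,0]>174))&(hsv[...,1]>200)&(hsv[...,2]>(225 if n=="side" else 200))
    m=m.astype('uint8')
    cs,_=cv2.findContours(m,0,1); c=max(cs,key=cv2.contourArea)
    print(n,cv2.contourArea(c),cv2.minAreaRect(c),cv2.approxPolyDP(c,4,True).reshape(-1,2).tolist())
E
```

```text
side 4207.0 ((229.79185485839844, 212.0863037109375), (51.15538024902344, 88.48883819580078), 85.91438293457031) [[270, 185], [189, 190], [187, 234], [193, 240], [269, 234], [275, 228]]
top 7214.0 ((268.1038818359375, 229.99710083007812), (76.44863891601562, 99.09628295898438), 7.853313446044922) [[239, 176], [224, 273], [291, 282], [301, 271], [310, 194], [303, 185]]
```

View pics/side0c.png

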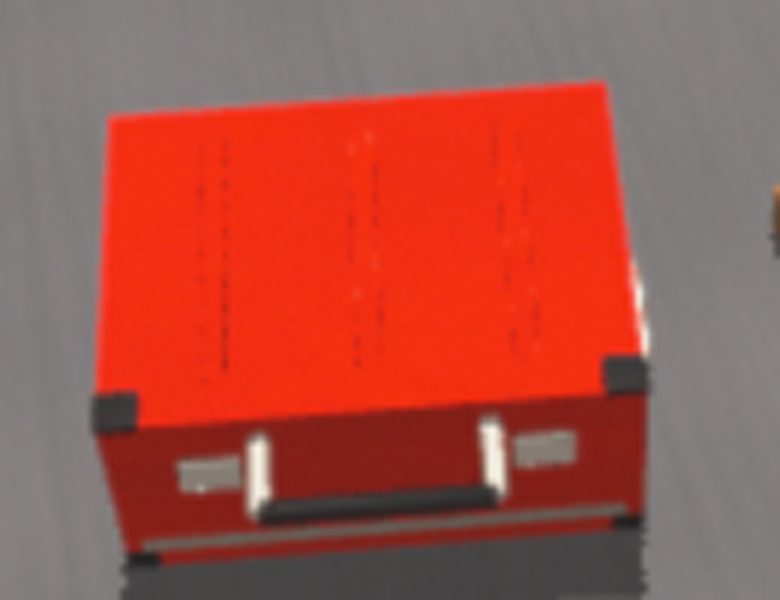

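View pics/top0c.png

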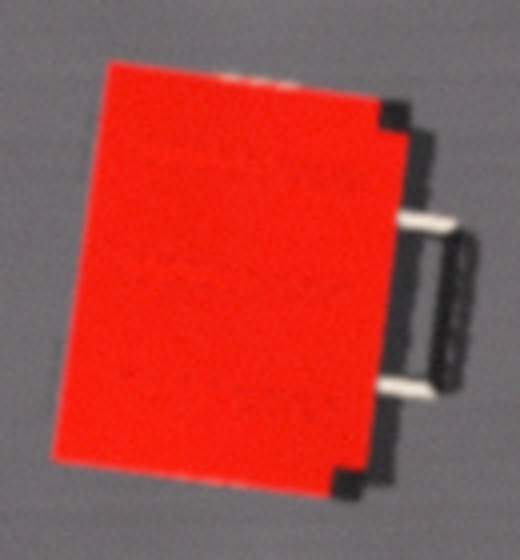

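```bash
python3 - <<'E'
from h import *
S=lambda p:(170+(p[0]+.5)/6-.5,170+(p[1]+.5)/6-.5)
T=lambda p:(210+(p[0]+.5)/4-.5,160+(p[1]+.5)/4-.5)
P={}
for k,a,b in [("BR",(606,82),(107,60)),("BL",(109,117),(52,462)),("FR",(648,392),(411,100)),("FL",(97,432),(362,502)),
 ("barR",(500,494),(456,232)),("barL",(262,512),(438,390))]:
    P[k],e=tri(S(a),T(b)); print(k,P[k].round(4),round(e,4), "top@.119",plane("top",*T(b),.119).round(4),"side",plane("side",*S(a),.119).round(4))
c=(P["BR"]+P["BL"]+P["FR"]+P["FL"])/4; print(c)
for a,b in(("BL","BR"),("FL","FR"),("FL","BL"),("FR","BR"),("barL","barR")):
    d=P[b]-P[a]; print(a,b,np.linalg.norm(d),np.degrees(np.arctan2(d[1],d[0])))
E
```

```text
BR [0.6715 0.0397 0.1177] 0.0007 top@.119 [0.6717 0.0396 0.119 ] side [0.6708 0.0385 0.119 ]
BL [0.4131 0.077  0.1192] 0.0016 top@.119 [0.4123 0.0771 0.119 ] side [0.4139 0.077  0.119 ]
FR [ 0.6421 -0.1596  0.1174] 0.003 top@.119 [ 0.6434 -0.1596  0.119 ] side [ 0.6402 -0.1607  0.119 ]
FL [ 0.3847 -0.122   0.12  ] 0.002 top@.119 [ 0.3835 -0.122   0.119 ] side [ 0.3856 -0.1214  0.119 ]
barR [ 0.5593 -0.1903  0.105 ] 0.0053 top@.119 [ 0.5565 -0.1872  0.119 ] side [ 0.5602 -0.1998  0.119 ]
barL [ 0.4534 -0.1752  0.1067] 0.0003 top@.119 [ 0.4543 -0.173   0.119 ] side [ 0.4535 -0.1835  0.119 ]
[ 0.52785042 -0.04123341  0.11857961]
BL BR 0.26102263891870603 -8.234554873756876
FL FR 0.2600906966116978 -8.32523391650707
FL BL 0.20104973654515973 81.87095965994997
FR BR 0.20146019452396113 81.60300568426722
barL barR 0.10695829736254674 -8.11063127957725
```

```bash
cat >> h.py <<'E'
YAW=np.radians(81.75); C=np.array([.5279,-.0412,0])
EX=np.array([np.cos(YAW),np.sin(YAW),0]); EY=np.array([-EX[1],EX[0],0]); EZ=np.array([0,0,1.])
def W(x,y,z): return C+EX*x+EY*y+EZ*z
def bar(th): return W(.1-.242*np.cos(th)+.012*np.sin(th),0,.09+.242*np.sin(th)+.012*np.cos(th))
def rod(a,r): return W(-.085+r*np.cos(a),-.05,.072+r*np.sin(a))
def loc(P): d=np.array(P)-C; return np.array([d@EX,d@EY,d[2]])
def need(P,grasp=True,tilt=0,yaw=YAW):
    """tool-frame shift + rotvec from the measured pose to tool-down with x at yaw (tilt about tool x), grasp point at P"""
    s=state(); r=q(s['tool_rot'])
    rt=R.from_euler('z',yaw)*R.from_euler('x',np.pi)*R.from_euler('x',tilt)
    t=np.array(P)+(rt.apply([0,0,.019]) if grasp else 0)
    rv=(r.inv()*rt).as_rotvec()
    print("t",round(s['time'],2),"pos",s['tool_pos'].round(4),"chest",loc(s['tool_pos']).round(4),"F",s['contact_force'].round(1),"w",round(float(s['gripper_width']),2))
    print(" turn",rv.round(4),"shift now-axes",r.inv().apply(t-s['tool_pos']).round(4),"shift target-axes",rt.inv().apply(t-s['tool_pos']).round(4))
E
python3 - <<'E'
from h import *
need(bar(0))
need(bar(0)+[0,0,.06])
print(bar(0),bar(1.85))
E
```

```text
t 0.1 pos [0.2314 0.58   0.2302] chest [0.5722 0.3825 0.2302] F [ 0.4 -0.7 -1.2] w 1.0
 turn [-0.0004  0.0018 -0.2358] shift now-axes [-0.6048  0.5388  0.1482] shift target-axes [-0.7142  0.3825  0.1472]
t 0.1 pos [0.2314 0.58   0.2302] chest [0.5722 0.3825 0.2302] F [ 0.4 -0.7 -1.2] w 1.0
 turn [-0.0004  0.0018 -0.2358] shift now-axes [-0.6049  0.5388  0.0882] shift target-axes [-0.7142  0.3825  0.0872]
[ 0.50752405 -0.1817305   0.102     ] [0.55347442 0.13518373 0.31932152]
```

```bash
python3 -m inch '0 0 0 0 0 -0.118 0; 0 0 0 0 0 -0.118 0; -0.02 0.01 0 0 0 0 0.53; -0.0357 0.0191 0 0 0 0 0.53; -0.0357 0.0191 0 0 0 0 0.53; -0.0357 0.0191 0 0 0 0 0.53; -0.0357 0.0191 0 0 0 0 0.53; -0.0357 0.0191 0 0 0 0 0.53; -0.0357 0.0191 0 0 0 0 0.53; -0.0357 0.0191 0 0 0 0 0.53'
python3 -m inch '-0.0357 0.0191 0 0 0 0 0.53; -0.0357 0.0191 0 0 0 0 0.53; -0.0357 0.0191 0 0 0 0 0.53; -0.0357 0.0191 0 0 0 0 0.53; -0.0357 0.0191 0 0 0 0 0.53; -0.0357 0.0191 0 0 0 0 0.53; -0.0357 0.0191 0 0 0 0 0.53; -0.0357 0.0191 0 0 0 0 0.53; -0.0357 0.0191 0 0 0 0 0.53; -0.03 0.016 0 0 0 0 0.53'
python3 - <<'E'
from h import *
need(bar(0)+[0,0,.06])
E
```

```text
time: 0.93
tool_pos: [0.3351, 0.2909, 0.2308]
tool_rot: [0.0, 0.756, 0.655, -0.0]
contact_force: [1.3, 0.6, 0.2]
gripper_width: 0.473
time: 1.77
tool_pos: [0.4709, -0.0845, 0.2309]
tool_rot: [0.0, 0.757, 0.654, -0.0]
contact_force: [0.7, -0.1, 0.8]
gripper_width: 0.47
t 1.77 pos [ 0.4709 -0.0845  0.2309] chest [-0.051   0.0502  0.2309] F [ 0.7 -0.1  0.8] w 0.47
 turn [-0.0002  0.0002 -0.0013] shift now-axes [-0.0909  0.0503  0.0879] shift target-axes [-0.091   0.0502  0.0879]
```

```bash
python3 -m inch '0 0 0 0 0 0 0.53; 0 0 0 0 0 0 0.53'
python3 - <<'E'
from h import *
need(bar(0)+[0,0,.06])
E
```

```text
time: 1.93
tool_pos: [0.4707, -0.0832, 0.2306]
tool_rot: [-0.001, 0.757, 0.653, -0.0]
contact_force: [-0.2, 0.3, 0.4]
gripper_width: 0.469
t 1.93 pos [ 0.4707 -0.0832  0.2306] chest [-0.0498  0.0506  0.2306] F [-0.2  0.3  0.4] w 0.47
 turn [-0.0017 -0.0006 -0.0031] shift now-axes [-0.0921  0.051   0.0875] shift target-axes [-0.0922  0.0506  0.0876]
```

```bash
python3 -m inch '-0.03 0.017 0 0 0 0 0.53; -0.03 0.017 0.01 0 0 0 0.53; -0.03 0.017 0.03 0 0 0 0.53; -0.002 0 0.04 0 0 0 0.53; 0 0 0.007 0 0 0 0.53; 0 0 0 0 0 0 0.53'
python3 - <<'E'
from h import *
need(bar(0))
snap("side","s1",150,100,200,180,4)
snap("top","t1",210,140,160,150,4)
E
```

```text
time: 2.43
tool_pos: [0.5043, -0.175, 0.1428]
tool_rot: [-0.004, 0.756, 0.655, -0.001]
contact_force: [0.1, 0.7, -0.3]
gripper_width: 0.474
t 2.43 pos [ 0.5043 -0.175   0.1428] chest [-0.1358  0.0041  0.1428] F [ 0.1  0.7 -0.3] w 0.47
 turn [-0.0083 -0.0033  0.0011] shift now-axes [-0.0065  0.0046  0.0598] shift target-axes [-0.0062  0.0041  0.0598]
```

View pics/s1.png

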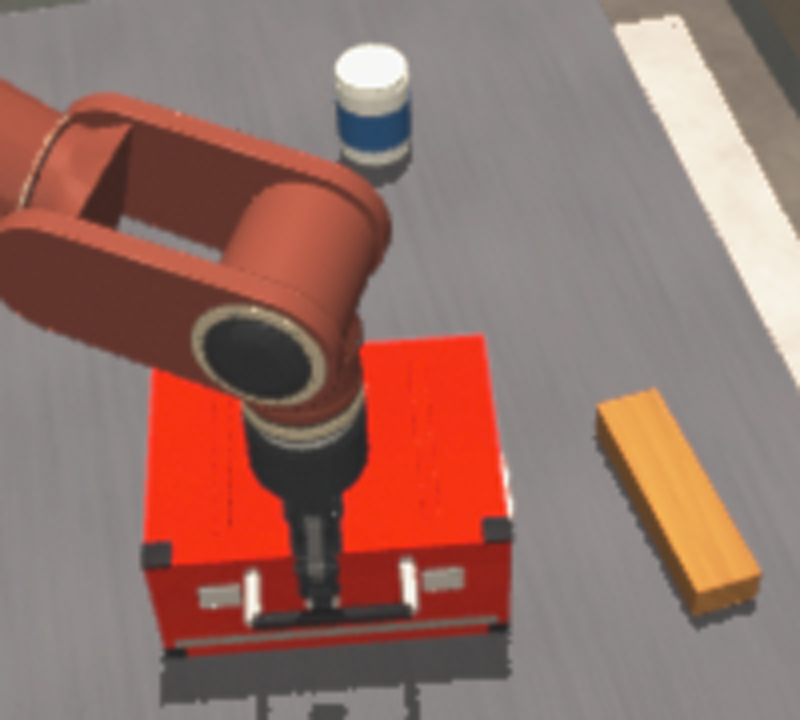

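View pics/t1.png

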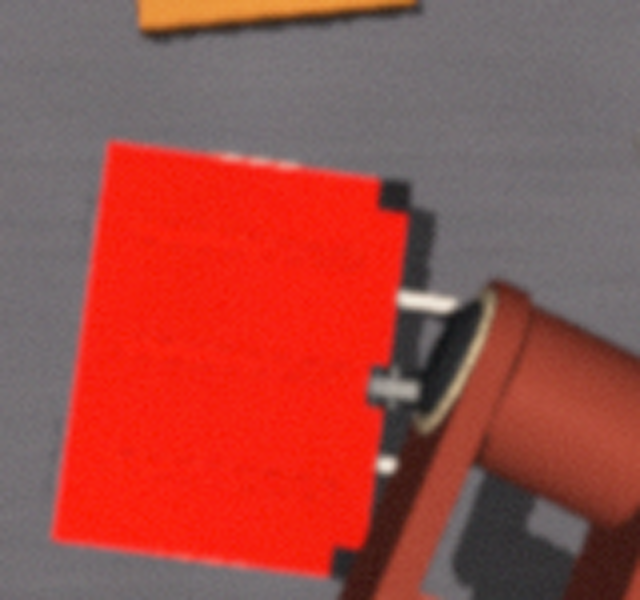

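```bash
python3 -m inch '-0.006 0.004 0 0 0 0 0.53; 0 0 0.015 0 0 0 0.53; 0 0 0.02 0 0 0 0.53; 0 0 0.015 0 0 0 0.53; 0 0 0.008 0 0 0 0.53; 0 0 0 0 0 0 0.53; 0 0 0 0 0 0 0.53'
python3 - <<'E'
from h import *
need(bar(0))
E
```

```text
time: 3.12
tool_pos: [0.511, -0.1841, 0.0904]
tool_rot: [0.001, 0.756, 0.655, 0.0]
contact_force: [-0.0, -0.6, -0.3]
gripper_width: 0.475
t 3.12 pos [ 0.511  -0.1841  0.0904] chest [-0.1438 -0.0038  0.0904] F [-0.  -0.6 -0.3] w 0.48
 turn [0.0019 0.0007 0.0007] shift now-axes [ 0.0018 -0.0038  0.0074] shift target-axes [ 0.0018 -0.0038  0.0074]
```

```bash
python3 -m inch '0.002 0 0.006 0 0 0 0.53; 0 0 0 0 0 0 0.7; 0 0 0 0 0 0 0.85; 0 0 0 0 0 0 1; 0 0 0 0 0 0 1; 0 0 0 0 0 0 1'
python3 - <<'E'
from h import *
need(bar(0))
snap("side","s2",150,140,160,140,5)
E
```

```text
time: 3.62
tool_pos: [0.5109, -0.1813, 0.0837]
tool_rot: [-0.0, 0.756, 0.654, 0.001]
contact_force: [-1.0, 4.4, 4.2]
gripper_width: 0.116
t 3.62 pos [ 0.5109 -0.1813  0.0837] chest [-0.1411 -0.0033  0.0837] F [-1.   4.4  4.2] w 0.12
 turn [ 0.0007 -0.0013  0.0001] shift now-axes [-0.0009 -0.0033  0.0006] shift target-axes [-0.0009 -0.0033  0.0007]
```

View pics/s2.png

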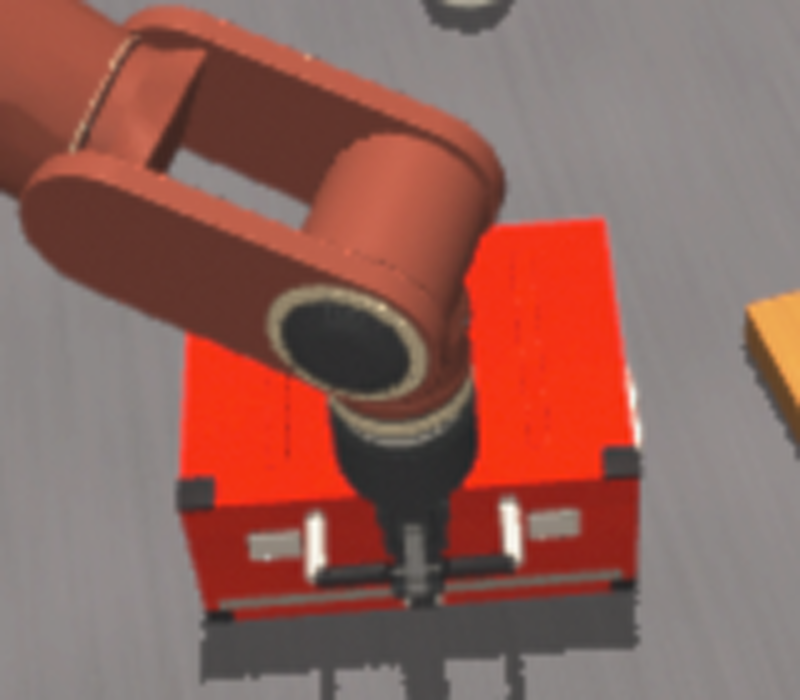

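```bash
python3 - <<'E'
from h import *
ths=np.r_[0,.02,.06,np.linspace(.12,1.72,27),1.76,1.80,1.83,1.85]
p=np.array([loc(bar(t)) for t in ths]); d=np.diff(p,axis=0)
for i in range(0,len(d),10): print(ths[min(i+10,len(ths)-1)],'; '.join(f"{a[0]:.4f} 0 {-a[2]:.4f}" for a in d[i:i+10]),p[min(i+10,len(ths)-1)])
E
```

```text
0.5507692307692308 0.0003 0 -0.0048; 0.0009 0 -0.0097; 0.0020 0 -0.0144; 0.0030 0 -0.0146; 0.0039 0 -0.0144; 0.0047 0 -0.0141; 0.0056 0 -0.0138; 0.0064 0 -0.0134; 0.0073 0 -0.0130; 0.0080 0 -0.0126 [-9.99334587e-02 -3.62668172e-17  2.26874439e-01]
1.166153846153846 0.0088 0 -0.0120; 0.0095 0 -0.0115; 0.0102 0 -0.0109; 0.0109 0 -0.0102; 0.0115 0 -0.0095; 0.0120 0 -0.0088; 0.0125 0 -0.0081; 0.0130 0 -0.0073; 0.0134 0 -0.0064; 0.0138 0 -0.0056 [1.57579050e-02 4.52603470e-17 3.17181138e-01]
1.76 0.0141 0 -0.0048; 0.0144 0 -0.0039; 0.0146 0 -0.0030; 0.0148 0 -0.0021; 0.0149 0 -0.0012; 0.0149 0 -0.0002; 0.0149 0 0.0007; 0.0148 0 0.0016; 0.0147 0 0.0025; 0.0095 0 0.0021 [ 1.57300447e-01 -3.16816716e-17  3.25424423e-01]
1.85 0.0094 0 0.0025; 0.0070 0 0.0021; 0.0046 0 0.0015 [1.78228142e-01 3.44387089e-17 3.19321516e-01]
```

```bash
python3 -m inch '0 0 -0.005 0 0 0 1; 0.001 0 -0.01 0 0 0 1; 0.002 0 -0.0145 0 0 0 1; 0.003 0 -0.0145 0 0 0 1'
python3 - <<'E'
from h import *
need(bar(.1815))
E
```

```text
time: 4.0
tool_pos: [0.5116, -0.1757, 0.1265]
tool_rot: [0.0, 0.756, 0.654, 0.0]
contact_force: [5.4, 3.8, -5.2]
gripper_width: 0.115
t 4.0 pos [ 0.5116 -0.1757  0.1265] chest [-0.1355 -0.0031  0.1265] F [ 5.4  3.8 -5.2] w 0.11
 turn [ 0.0008 -0.0004  0.0002] shift now-axes [-0.0004 -0.0031 -0.    ] shift target-axes [-0.0004 -0.0031 -0.    ]
```

Tracks the arc with a small force; carry on.

```bash
python3 -m inch '0.004 0 -0.0145 0 0 0 1; 0.0045 0 -0.014 0 0 0 1; 0.0055 0 -0.014 0 0 0 1; 0.0065 0 -0.0135 0 0 0 1; 0.007 0 -0.013 0 0 0 1; 0.008 0 -0.0125 0 0 0 1; 0.009 0 -0.012 0 0 0 1; 0.0095 0 -0.0115 0 0 0 1; 0.01 0 -0.011 0 0 0 1; 0.011 0 -0.01 0 0 0 1'
python3 - <<'E'
from h import *
need(bar(.7969))
E
```

```text
time: 4.83
tool_pos: [0.5226, -0.1027, 0.2557]
tool_rot: [0.003, 0.756, 0.654, -0.001]
contact_force: [2.3, -4.9, 1.4]
gripper_width: 0.117
t 4.83 pos [ 0.5226 -0.1027  0.2557] chest [-0.0617 -0.0036  0.2557] F [ 2.3 -4.9  1.4] w 0.12
 turn [ 0.0029  0.0046 -0.0007] shift now-axes [ 0.0011 -0.0036  0.0032] shift target-axes [ 0.0011 -0.0036  0.0032]
```

```bash
python3 -m inch '0.0115 0 -0.009 0 0 0 1; 0.012 0 -0.0085 0 0 0 1; 0.0125 0 -0.008 0 0 0 1; 0.013 0 -0.007 0 0 0 1; 0.0135 0 -0.006 0 0 0 1; 0.014 0 -0.0055 0 0 0 1; 0.014 0 -0.0045 0 0 0 1; 0.0145 0 -0.004 0 0 0 1; 0.0145 0 -0.003 0 0 0 1; 0.015 0 -0.002 0 0 0 1'
python3 - <<'E'
from h import *
need(bar(1.4123))
E
```

```text
time: 5.67
tool_pos: [0.5428, 0.0311, 0.3157]
tool_rot: [0.004, 0.756, 0.654, 0.002]
contact_force: [3.8, -2.9, 8.5]
gripper_width: 0.116
t 5.67 pos [0.5428 0.0311 0.3157] chest [ 0.0737 -0.0044  0.3157] F [ 3.8 -2.9  8.5] w 0.12
 turn [ 0.008   0.0024 -0.0009] shift now-axes [-0.     -0.0044  0.0038] shift target-axes [-0.     -0.0044  0.0039]
```

```bash
python3 -m inch '0.015 0 -0.001 0 0 0 1; 0.015 0 0 0 0 0 1; 0.015 0 0.001 0 0 0 1; 0.0148 0 0.002 0 0 0 1; 0.0145 0 0.0025 0 0 0 1; 0.0095 0 0.002 0 0 0 1; 0.008 0 0.0025 0 0 0 1; 0 0 0 0 0 0 1'
python3 - <<'E'
from h import *
need(bar(1.80))
snap("side","s3",120,80,260,200,3)
E
```

```text
time: 6.33
tool_pos: [0.5567, 0.1242, 0.3056]
tool_rot: [0.002, 0.756, 0.655, 0.004]
contact_force: [7.4, 0.9, 6.3]
gripper_width: 0.116
t 6.33 pos [0.5567 0.1242 0.3056] chest [ 0.1678 -0.0048  0.3056] F [7.4 0.9 6.3] w 0.12
 turn [ 0.0088 -0.0027  0.0016] shift now-axes [-0.0011 -0.0048  0.0016] shift target-axes [-0.0011 -0.0048  0.0016]
```

View pics/s3.png

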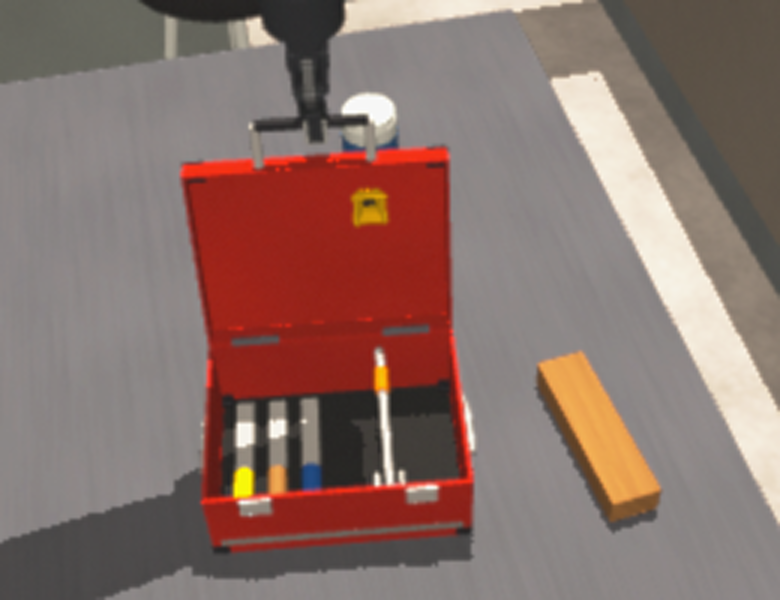

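```bash
python3 -m inch '0.004 0 0.002 0 0 0 1; 0.004 0 0.0015 0 0 0 1; 0.002 0 0.001 0 0 0 1; 0 0 0 0 0 0 1'
python3 - <<'E'
from h import *
need(bar(1.85))
E
```

```text
time: 6.72
tool_pos: [0.5582, 0.1334, 0.3026]
tool_rot: [0.003, 0.756, 0.655, 0.004]
contact_force: [5.7, 2.3, 10.2]
gripper_width: 0.114
t 6.72 pos [0.5582 0.1334 0.3026] chest [ 0.1771 -0.0049  0.3026] F [ 5.7  2.3 10.2] w 0.11
 turn [ 0.0097 -0.0029  0.0008] shift now-axes [ 0.0011 -0.005   0.0022] shift target-axes [ 0.0011 -0.0049  0.0023]
```

```bash
python3 -m inch '0.002 0 0.001 0 0 0 1; 0.0015 0 0.001 0 0 0 1; 0 0 0 0 0 0 1'
python3 - <<'E'
from h import *
need(bar(1.85))
E
```

```text
time: 6.97
tool_pos: [0.5585, 0.1353, 0.3019]
tool_rot: [0.004, 0.756, 0.654, 0.003]
contact_force: [3.1, -2.0, 14.5]
gripper_width: 0.111
t 6.97 pos [0.5585 0.1353 0.3019] chest [ 0.1791 -0.005   0.3019] F [ 3.1 -2.  14.5] w 0.11
 turn [ 0.0102  0.0005 -0.0002] shift now-axes [-0.0009 -0.005   0.0016] shift target-axes [-0.0009 -0.005   0.0016]
```

```bash
python3 -m inch '0 0 0 0 0 0 0.85; 0 0 0 0 0 0 0.6; 0 0 0 0 0 0 0.53; 0 0 0 0 0 0 0.53'
python3 - <<'E'
from h import *
need(bar(1.85))
E
python3 -m inch '0 0 -0.01 0 0 0 0.53; 0 0 -0.02 0 0 0 0.53; 0 0 -0.03 0 0 0 0.53; 0 0 -0.02 0 0 0 0.53; 0 0 0 0 0 0 0.53'
python3 - <<'E'
from h import *
need(rod(0,.130))
snap("side","s4",150,80,170,190,4)
snap("top","t4",170,130,180,180,4)
E
```

```text
time: 7.3
tool_pos: [0.5556, 0.1358, 0.2941]
tool_rot: [-0.001, 0.756, 0.655, -0.001]
contact_force: [-0.2, 0.4, -0.5]
gripper_width: 0.47
t 7.3 pos [0.5556 0.1358 0.2941] chest [ 0.1791 -0.002   0.2941] F [-0.2  0.4 -0.5] w 0.47
 turn [-0.0024  0.0005  0.0005] shift now-axes [-0.0009 -0.002  -0.0062] shift target-axes [-0.0009 -0.002  -0.0062]
time: 7.72
tool_pos: [0.5577, 0.1358, 0.3816]
tool_rot: [0.002, 0.756, 0.654, 0.004]
contact_force: [0.1, 0.8, 0.9]
gripper_width: 0.472
t 7.72 pos [0.5577 0.1358 0.3816] chest [ 0.1794 -0.0041  0.3816] F [0.1 0.8 0.9] w 0.47
 turn [ 0.0085 -0.0022  0.0002] shift now-axes [-0.1352  0.043   0.3287] shift target-axes [-0.1344  0.0459  0.3286]
```

View pics/s4.png

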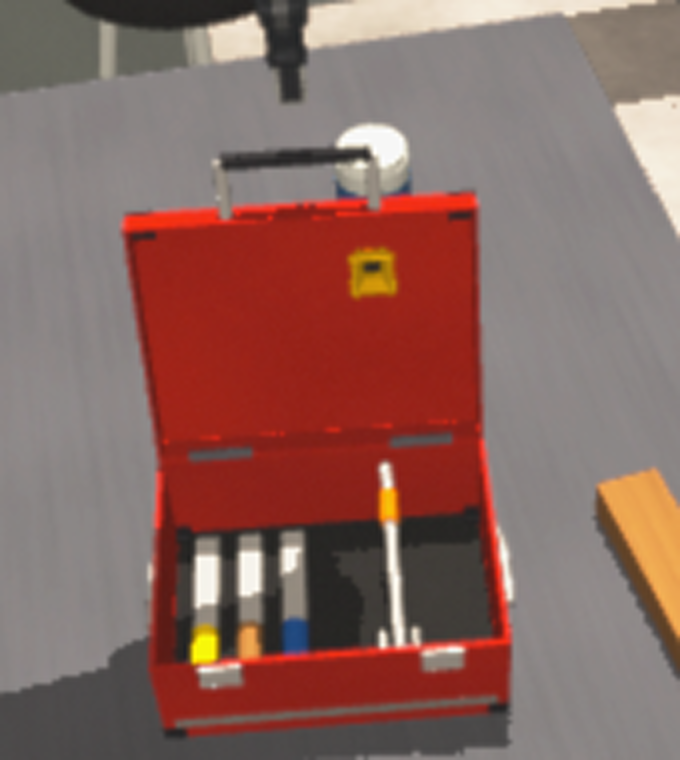

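View pics/t4.png

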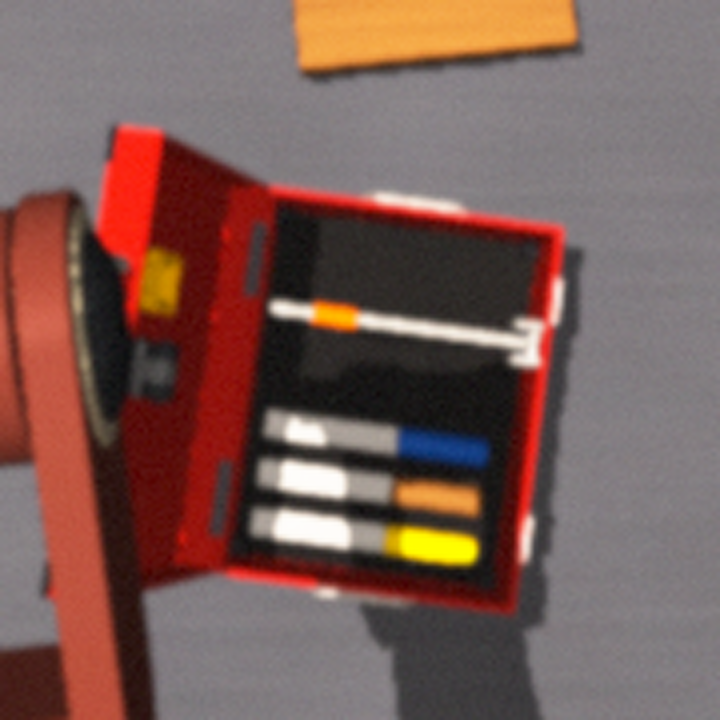

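```bash
python3 - <<'E'
from h import *
S=lambda p:(150+(p[0]+.5)/4-.5,80+(p[1]+.5)/4-.5)
T=lambda p:(170+(p[0]+.5)/4-.5,130+(p[1]+.5)/4-.5)
def org(n,im):
    h=cv2.cvtColor(im,cv2.COLOR_BGR2HSV); m=cv2.inRange(h,(8,170,130),(22,255,255))
    k,l,st,ce=cv2.connectedComponentsWithStats(m); print(n,[(ce[i].round(1),st[i,4]) for i in range(1,k) if st[i,4]>8])
for n,f in(("side","s4"),("top","t4")): org(n,cv2.imread(f"pics/{f}_raw.png"))
g,e=tri(S((389,503)),T((336,315))); print("grip",g,loc(g),e, loc(rod(0,.13)))
g,e=tri(S((385,465)),T((274,306))); print("tip",g,loc(g),e)
g,e=tri(S((345,157)),T((170,0))) if 0 else (0,0)
for n in("side","top"): print(n,proj(n,rod(0,.13)),proj(n,rod(.1,.13)),proj(n,bar(1.85)))
E
```

```text
side [(array([242.6, 147.9]), np.int32(137)), (array([312.6, 201.9]), np.int32(12)), (array([246.4, 205.7]), np.int32(45)), (array([318.2, 211.4]), np.int32(21)), (array([309.3, 219.8]), np.int32(13)), (array([315.5, 231.5]), np.int32(10)), (array([211.8, 240.9]), np.int32(29)), (array([329. , 244.4]), np.int32(28))]
top [(array([278.4, 135. ]), np.int32(1257)), (array([209.2, 200.1]), np.int32(144)), (array([253.4, 208.6]), np.int32(72)), (array([279.3, 254. ]), np.int32(138))]
grip [ 0.58392058 -0.00506449  0.08587749] [ 0.0438001  -0.05025567  0.08587749] 0.00021281566706689138 [ 0.045 -0.05   0.072]
tip [0.59003937 0.0366327  0.08334959] [ 0.08594378 -0.05032789  0.08334959] 0.001264969903455763
side [246.97029066 207.95414242] [246.82616296 205.43045301] [223.34986251 119.03276823]
top [253.08756458 208.63436913] [253.39987027 208.49367936] [188.20714763 219.76597353]
```

```bash
python3 -m inch '-0.03 0.01 0 0 0 0 0.53; -0.035 0.01 0 0 0 0 0.53; -0.035 0.01 0 0 0 0 0.53; -0.035 0.01 0 0 0 0 0.53; 0 0 0 0 0 0.11 0.53; 0 0 0 0 0 0.12 0.53; 0 0 0 0 0 0.12 0.53; 0 0 0 0 0 0.12 0.53; 0 0 0 0 0 0.12 0.53; 0 0 0 0 0 0.12 0.53'
python3 -m inch '0 0 0.02 0 0 0.12 0.53; 0 0 0.03 0 0 0.12 0.53; 0 0 0.03 0 0 0.12 0.53; 0 0 0.03 0 0 0.12 0.53; 0 0 0.02 0 0 0.12 0.53; 0 0 0 0 0 0.12 0.53; 0 0 0 0 0 0.12 0.53; 0 0 0 0 0 0 0.53'
python3 - <<'E'
from h import *
need(rod(0.075,.130),yaw=YAW-np.pi/2)
print(state()['joint_pos'].round(2))
E
```

```text
time: 8.65
tool_pos: [0.5759, -0.0037, 0.3726]
tool_rot: [-0.001, 0.937, 0.348, -0.002]
contact_force: [0.1, -0.3, -0.2]
gripper_width: 0.474
time: 9.32
tool_pos: [0.5752, -0.0036, 0.2421]
tool_rot: [-0.0, 0.998, -0.062, -0.003]
contact_force: [0.0, -0.3, 0.3]
gripper_width: 0.469
t 9.32 pos [ 0.5752 -0.0036  0.2421] chest [ 0.044  -0.0414  0.2421] F [ 0.  -0.3  0.3] w 0.47
 turn [-0.      0.005   0.0191] shift now-axes [ 0.0095 -0.0004  0.1793] shift target-axes [ 0.0086 -0.0006  0.1793]
[-0.14 -0.07  1.72 -0.    1.5  -0.01]
```

```bash
python3 -m inch '0.009 0 0.03 0 0 0.019 0.53; 0 0 0.035 0 0 0 0.53; 0 0 0.035 0 0 0 0.53; 0 0 0.025 0 0 0 0.53; 0 0 0 0 0 0 0.53; 0 0 0 0 0 0 0.53'
python3 - <<'E'
from h import *
need(rod(0.075,.130),yaw=YAW-np.pi/2)
snap("side","s5",150,80,170,190,4)
snap("top","t5",170,130,180,180,4)
E
```

```text
time: 9.82
tool_pos: [0.5839, -0.0047, 0.1179]
tool_rot: [-0.0, 0.998, -0.07, -0.002]
contact_force: [0.6, 0.5, 0.3]
gripper_width: 0.47
t 9.82 pos [ 0.5839 -0.0047  0.1179] chest [ 0.0442 -0.0502  0.1179] F [0.6 0.5 0.3] w 0.47
 turn [0.     0.0049 0.0039] shift now-axes [ 0.0001 -0.0004  0.0552] shift target-axes [-0.0002 -0.0004  0.0552]
```

View pics/s5.png

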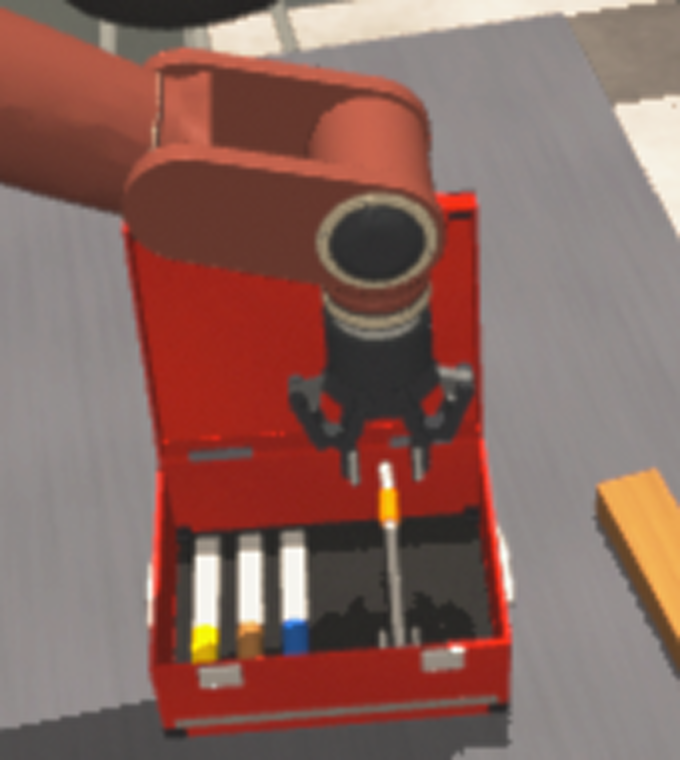

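View pics/t5.png

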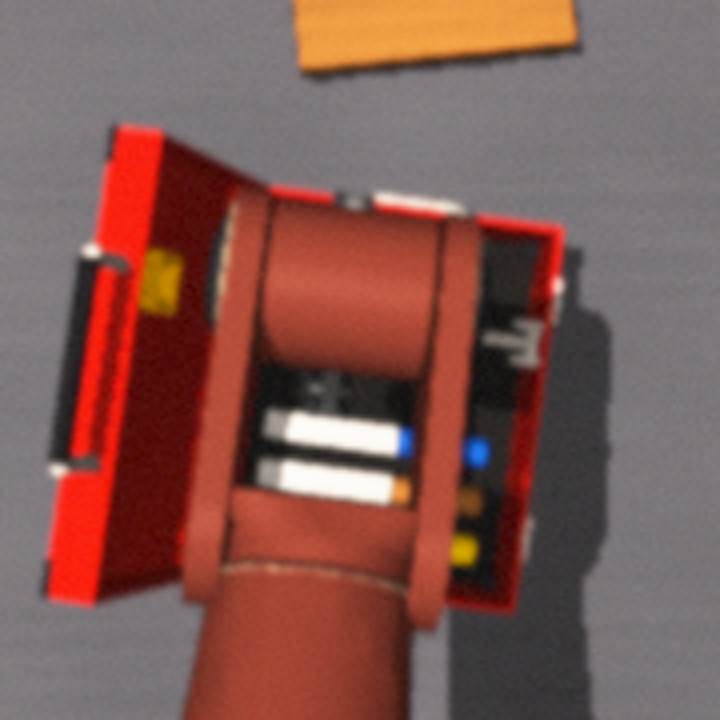

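```bash
python3 - <<'E'
from h import *
from scipy.optimize import least_squares
s=state();tp=s['tool_pos'];z=q(s['tool_rot']).apply([0,0,1]);y=q(s['tool_rot']).apply([0,1,0])
S=lambda p:np.array((150+(p[0]+.5)/4-.5,80+(p[1]+.5)/4-.5))
T=lambda p:np.array((170+(p[0]+.5)/4-.5,130+(p[1]+.5)/4-.5))
def f(x):
    h,w,w2=x; return np.r_[proj("side",tp-z*h+y*w)-S((377,240)), proj("top",tp-z*h+y*w)[0]-T((483,270))[0],proj("top",tp-z*h-y*w2)[0]-T((210,270))[0]]
r=least_squares(f,[.25,.06,.06]);print(r.x,r.fun)
E
```

```text
[0.28278896 0.06456941 0.06467402] [ 0.69637333 -0.0435954  -0.01422146  0.        ]
```

```bash
python3 -m inch '0 0 0.02 0 0 0 0.53; 0 0 0.02 0 0 0 0.53; 0 0 0.014 0 0 0 0.53; 0 0 0 0 0 0 0.53; 0 0 0 0 0 0 0.7; 0 0 0 0 0 0 1; 0 0 0 0 0 0 1; 0 0 0 0 0 0 1'
python3 - <<'E'
from h import *
need(rod(0.075,.130),yaw=YAW-np.pi/2)
snap("side","s6",150,80,170,190,4)
E
```

```text
time: 10.58
tool_pos: [0.5848, -0.0046, 0.0667]
tool_rot: [-0.0, 0.997, -0.071, -0.001]
contact_force: [-4.9, 0.7, 0.2]
gripper_width: 0.13
t 10.58 pos [ 0.5848 -0.0046  0.0667] chest [ 0.0443 -0.051   0.0667] F [-4.9  0.7  0.2] w 0.13
 turn [-0.      0.0023  0.0021] shift now-axes [-0.001  -0.0003  0.004 ] shift target-axes [-0.001  -0.0003  0.004 ]
```

View pics/s6.png

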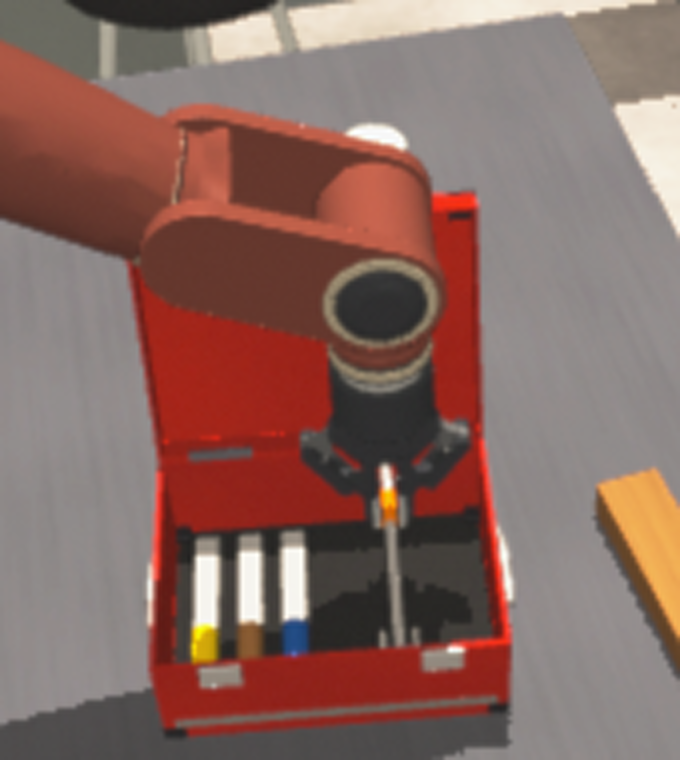

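```bash
python3 -m inch '0 0 -0.0039 0.03 0 0 1; 0 0 -0.0077 0.06 0 0 1; 0 0 -0.0077 0.06 0 0 1; 0 0 -0.0077 0.06 0 0 1; 0 0 0 0 0 0 1'
cat >> h.py <<'E'
def rodst():
    s=state(); r=q(s['tool_rot']); z=r.apply([0,0,1]); g=loc(s['tool_pos']-.019*z)
    print("t",round(s['time'],2),"grasp",g.round(4),"r",round(np.hypot(g[0]+.085,g[2]-.072),4),"ang",round(np.arctan2(g[2]-.072,g[0]+.085),3),"tilt",round(np.arctan2(z@EX,-z[2]),3),"F",s['contact_force'].round(1),"j",s['joint_pos'].round(2),"w",round(float(s['gripper_width']),3))
E
python3 -c "
from h import *
rodst()"
```

```text
time: 11.05
tool_pos: [0.5845, -0.0067, 0.0949]
tool_rot: [-0.107, 0.992, -0.071, 0.006]
contact_force: [-6.1, 5.0, 0.9]
gripper_width: 0.133
t 11.05 grasp [ 0.0382 -0.0511  0.1134] r 0.13 ang 0.324 tilt 0.215 F [-6.1  5.   0.9] j [-0.24  0.08  1.84  0.22  1.26 -0.17] w 0.133
```

```bash
python3 -m inch '0 0 -0.0077 0.06 0 0 1; 0 0 -0.0077 0.06 0 0 1; 0 0 -0.0077 0.06 0 0 1; 0 0 -0.0077 0.06 0 0 1; 0 0 -0.0077 0.06 0 0 1; 0 0 0 0 0 0 1'
python3 -c "
from h import *
rodst()"
```

```text
time: 11.55
tool_pos: [0.5826, -0.019, 0.1313]
tool_rot: [-0.255, 0.964, -0.068, 0.017]
contact_force: [-6.4, 6.5, 3.6]
gripper_width: 0.137
t 11.55 grasp [ 0.0205 -0.051   0.1478] r 0.1299 ang 0.623 tilt 0.516 F [-6.4  6.5  3.6] j [-0.4   0.08  1.82  0.5   1.41 -0.38] w 0.137
```

```bash
python3 -m inch '0 0 -0.0077 0.06 0 0 1; 0 0 -0.0077 0.06 0 0 1; 0 0 -0.0077 0.06 0 0 1; 0 0 -0.0077 0.06 0 0 1; 0 0 -0.0077 0.06 0 0 1; 0 0 0 0 0 0 1; 0 0 0 0 0 0 1'
python3 -c "
from h import *
rodst()
snap('side','s7',150,80,170,190,4)
snap('top','t7',170,130,180,180,4)"
```

```text
time: 12.13
tool_pos: [0.5793, -0.0411, 0.1622]
tool_rot: [-0.395, 0.916, -0.064, 0.027]
contact_force: [-7.4, 3.4, 5.2]
gripper_width: 0.139
t 12.13 grasp [-0.0063 -0.051   0.1752] r 0.1298 ang 0.919 tilt 0.814 F [-7.4  3.4  5.2] j [-0.54  0.14  1.79  0.73  1.59 -0.53] w 0.139
```

View pics/s7.png

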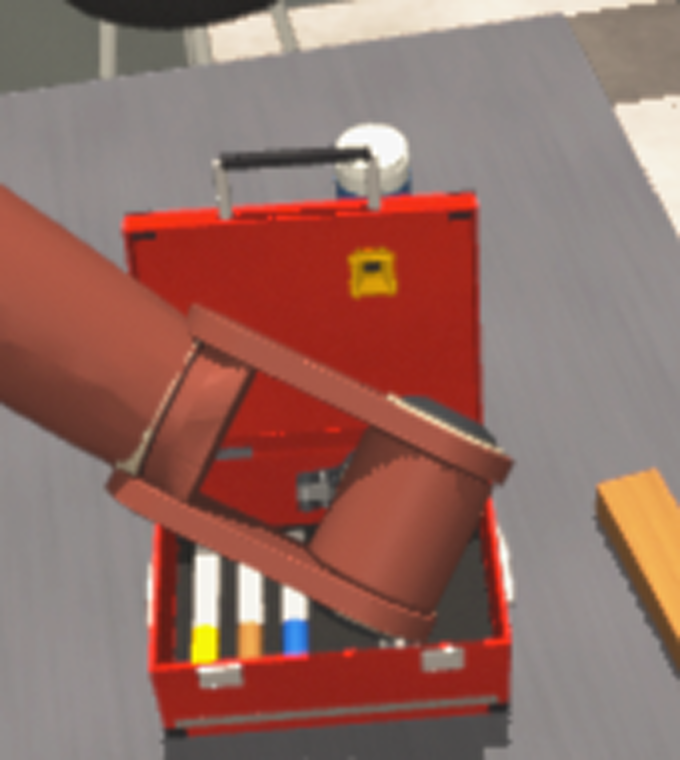

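View pics/t7.png

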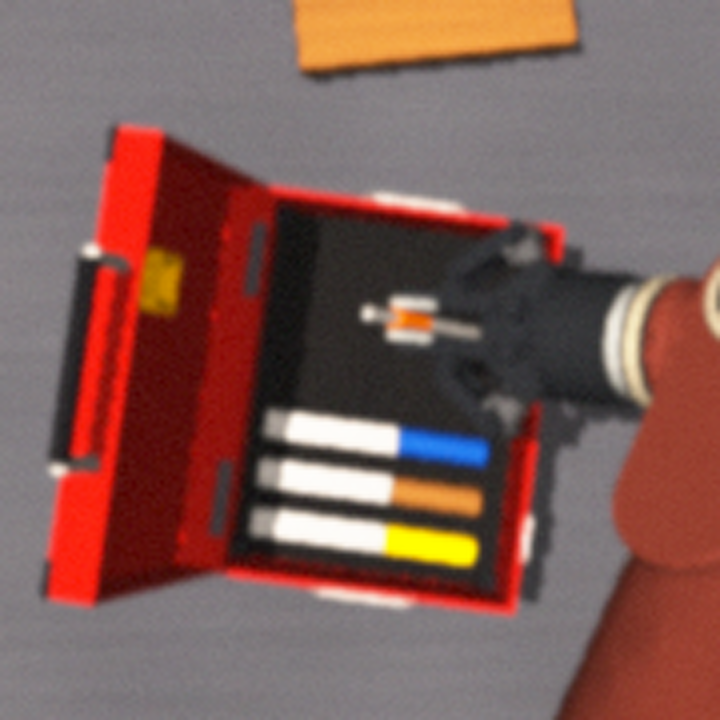

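```bash
python3 - <<'E'
from h import *
for a in(.8,.84,.88,.92,.96): print(a,(proj("top",rod(a,.17))-[170,130]+.5)*4-.5,(proj("top",rod(a,.13))-[170,130]+.5)*4-.5)
print((proj("top",rod(.08,.17))-[170,130]+.5)*4-.5, (proj("top",rod(.08,.0))-[170,130]+.5)*4-.5)
E
```

```text
0.8 [355.8946584  311.33573227] [398.93177363 319.03133854]
0.84 [364.32048344 312.12806746] [405.32810562 319.6458247 ]
0.88 [373.11494206 312.98087989] [411.97641745 320.30260572]
0.92 [382.2630856  313.89306337] [418.86530779 321.0007339 ]
0.96 [391.74850889 314.86330173] [425.98251944 321.7391332 ]
[275.95004741 307.57139863] [522.61350669 341.14727069]
```

```bash
python3 -m inch '0 0 -0.0058 0.045 0 0 1; 0 0 -0.0058 0.045 0 0 1; 0 0 0 0 0 0 1; 0 0 0 0 0 0 1'
python3 -c "
from h import *
rodst()
snap('top','t8',210,170,100,100,6)"
```

```text
time: 12.57
tool_pos: [0.578, -0.0494, 0.17]
tool_rot: [-0.435, 0.898, -0.062, 0.029]
contact_force: [-7.3, 5.1, 5.6]
gripper_width: 0.134
t 12.57 grasp [-0.0158 -0.0509  0.1818] r 0.1298 ang 1.009 tilt 0.903 F [-7.3  5.1  5.6] j [-0.58  0.17  1.78  0.79  1.65 -0.57] w 0.134
```

View pics/t8.png

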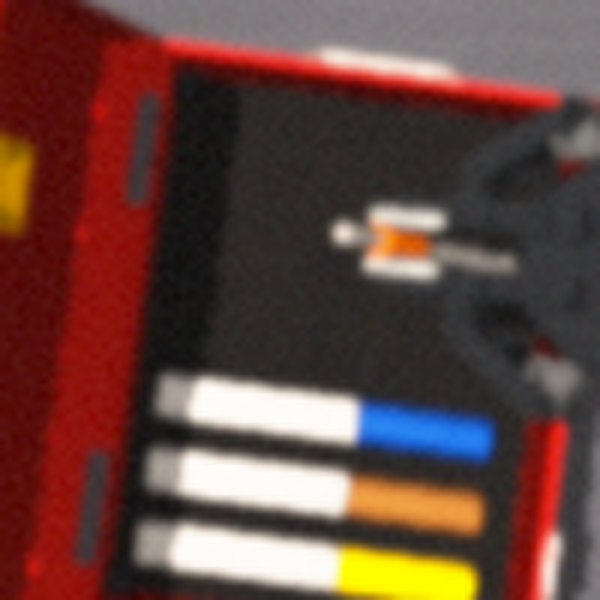

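```bash
python3 -m inch '0 0 0 0 0 0 0.9; 0 0 0 0 0 0 0.7; 0 0 0 0 0 0 0.5; 0 0 0 0 0 0 0.5; 0 0 -0.01 0 0 0 0.5; 0 0 -0.025 0 0 0 0.5; 0 0 -0.035 0 0 0 0.5; 0 0 -0.03 0 0 0 0.5; 0 0 0 0 0 0 0.5'
python3 -c "
from h import *
rodst()
snap('top','t9',210,170,100,100,6)
snap('side','s9',150,80,170,190,4)
need(bar(1.85)+[0,0,.06])
"
```

```text
time: 13.37
tool_pos: [0.5699, -0.1329, 0.2354]
tool_rot: [-0.431, 0.899, -0.064, 0.035]
contact_force: [0.2, -0.8, 0.3]
gripper_width: 0.502
t 13.37 grasp [-0.0995 -0.0546  0.2473] r 0.1759 ang 1.653 tilt 0.895 F [ 0.2 -0.8  0.3] j [-0.69  0.17  1.66  0.76  1.8  -0.56] w 0.502
t 13.47 pos [ 0.5686 -0.1294  0.2315] chest [-0.0814 -0.053   0.2315] F [-1.2  1.  -1. ] w 0.5
 turn [-0.6989 -0.7029 -1.4535] shift now-axes [-0.0526 -0.2627  0.1227] shift target-axes [ 0.2596 -0.053  -0.1288]
```

View pics/t9.png

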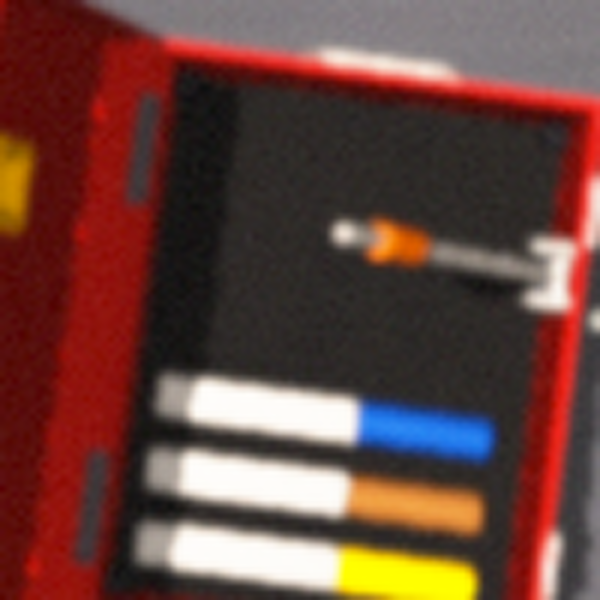

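View pics/s9.png

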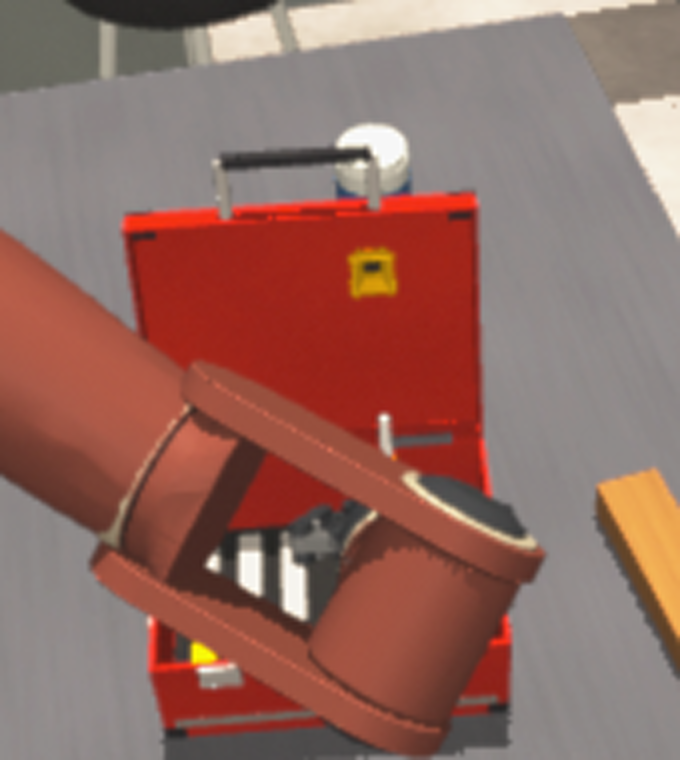

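```bash
python3 -m inch '0 -0.015 -0.012 0 0 0 0.53; 0 -0.025 -0.02 0 0 0 0.53; 0 -0.028 -0.0225 0 0 0 0.53; 0 -0.028 -0.0225 0 0 0 0.53; 0 -0.028 -0.0225 0 0 0 0.53; 0 -0.01 -0.008 -0.06 0 0 0.53; 0 0 0 -0.12 0 0 0.53; 0 0 0 -0.12 0 0 0.53; 0 0 0 -0.12 0 0 0.53; 0 0 0 -0.12 0 0 0.53'
python3 -m inch '0 0 0 -0.12 0 0 0.53; 0 0 0 -0.12 0 0 0.53; 0 0 0 -0.11 0 -0.02 0.53; 0 0 0 0 0 -0.12 0.53; 0 0 0 0 0 -0.12 0.53; 0 0 0 0 0 -0.12 0.53; 0 0 0 0 0 -0.12 0.53; 0 0 0 0 0 -0.12 0.53; 0 0 0 0 0 -0.12 0.53; 0 0 0 0 0 -0.12 0.53'
python3 -c "
from h import *
need(bar(1.85)+[0,0,.06])
"
```

```text
time: 14.3
tool_pos: [0.5676, -0.1279, 0.4033]
tool_rot: [-0.176, 0.982, -0.07, 0.013]
contact_force: [-0.8, 0.4, 0.1]
gripper_width: 0.47
time: 15.13
tool_pos: [0.5674, -0.1271, 0.4018]
tool_rot: [-0.005, 0.935, 0.354, 0.003]
contact_force: [-0.5, -0.2, 0.4]
gripper_width: 0.471
t 15.13 pos [ 0.5674 -0.1271  0.4018] chest [-0.0793 -0.0515  0.4018] F [-0.5 -0.2  0.4] w 0.47
 turn [-0.0039 -0.0106 -0.7021] shift now-axes [ 0.1631 -0.2053  0.0443] shift target-axes [ 0.2576 -0.0515  0.0415]
```

```bash
python3 -m inch '0 0 0 0 0 -0.117 0.53; 0 0 0 0 0 -0.117 0.53; 0 0 0 0 0 -0.117 0.53; 0 0 0 0 0 -0.117 0.53; 0 0 0 0 0 -0.117 0.53; 0 0 0 0 0 -0.117 0.53; 0.03 -0.006 0 0 0 0 0.53; 0.037 -0.0075 0 0 0 0 0.53; 0.037 -0.0075 0 0 0 0 0.53; 0.037 -0.0075 0 0 0 0 0.53'
python3 -m inch '0.037 -0.0075 0 0 0 0 0.53; 0.037 -0.0075 0 0 0 0 0.53; 0.028 -0.005 0 0 0 0 0.53; 0.014 -0.002 0 0 0 0 0.53; 0 0 0.02 0 0 0 0.53; 0 0 0.015 0 0 0 0.53; 0 0 0 0 0 0 0.53; 0 0 0 0 0 0 0.53'
python3 -c "
from h import *
need(bar(1.85))
snap('side','s10',150,60,170,190,4)
snap('top','t10',150,130,170,170,4)
"
```

```text
time: 15.97
tool_pos: [0.5599, 0.0175, 0.4033]
tool_rot: [-0.004, 0.758, 0.652, 0.004]
contact_force: [0.3, -0.1, -1.0]
gripper_width: 0.47
time: 16.63
tool_pos: [0.5559, 0.133, 0.3674]
tool_rot: [-0.004, 0.759, 0.652, 0.002]
contact_force: [-0.0, 0.1, 0.0]
gripper_width: 0.471
t 16.63 pos [0.5559 0.133  0.3674] chest [ 0.1764 -0.0027  0.3674] F [-0.   0.1  0. ] w 0.47
 turn [-0.0028 -0.009  -0.0076] shift now-axes [ 0.0012 -0.0025  0.0671] shift target-axes [ 0.0018 -0.0027  0.0671]
```

View pics/s10.png

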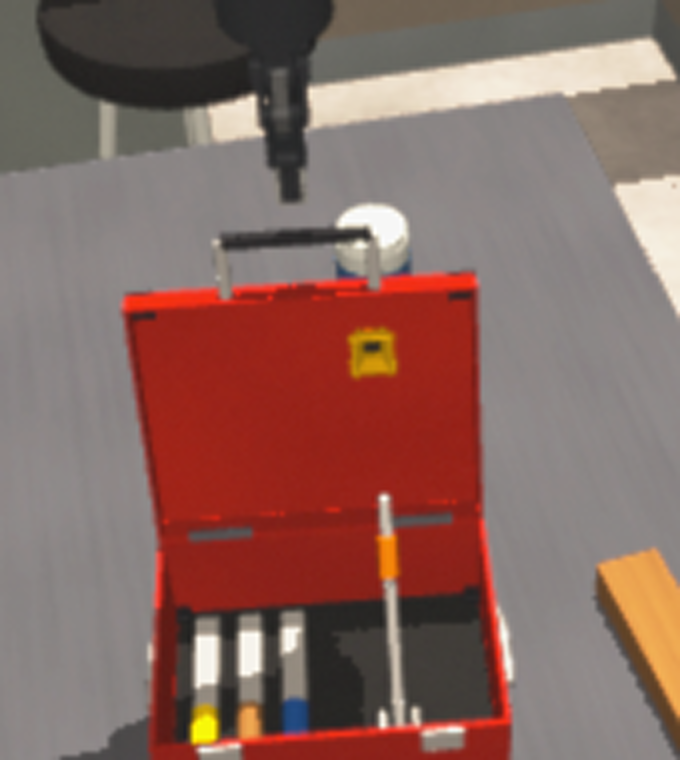

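View pics/t10.png

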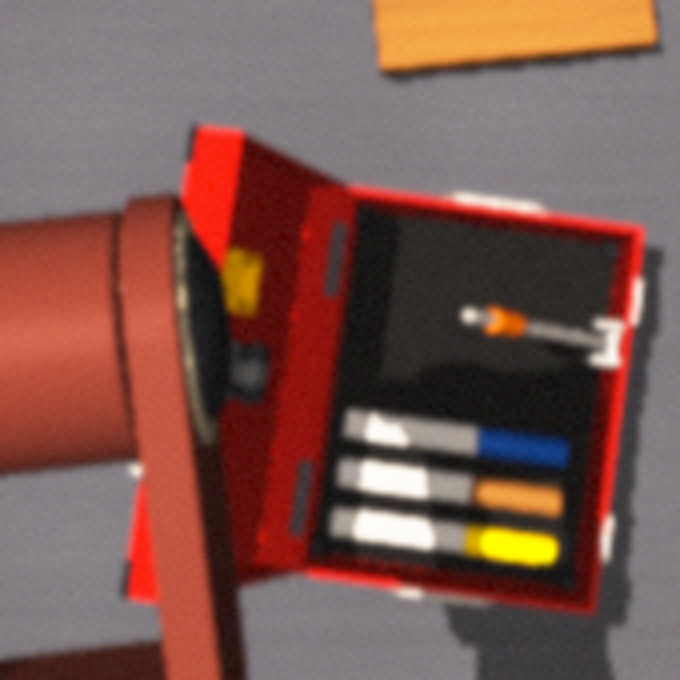

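```bash
python3 - <<'E'
from h import *
S=lambda p:(150+(p[0]+.5)/4-.5,60+(p[1]+.5)/4-.5)
T=lambda p:(150+(p[0]+.5)/4-.5,130+(p[1]+.5)/4-.5)
g,e=tri(S((384,499)),T((470,315))); l=loc(g); print("tip",l,e,"ang",np.arctan2(l[2]-.072,l[0]+.085),"r",np.hypot(l[2]-.072,l[0]+.085))
for a,b in((bar(1.85),"bar"),): print(b,(proj("side",a)-[150,60]+.5)*4-.5)
E
```

```text
tip [ 0.01358128 -0.04957225  0.21273827] 0.0002943367679895463 ang 0.9597629212197858 r 0.1718299443465248
bar [294.89945004 237.6310729 ]
```

```bash
python3 -m inch '0.0015 -0.002 0.02 0 0 0 0.53; 0 0 0.025 0 0 0 0.53; 0 0 0.018 0 0 0 0.53; 0 0 0.003 0 0 0 0.53; 0 0 0 0 0 0 0.53; 0 0 0 0 0 0 0.7; 0 0 0 0 0 0 1; 0 0 0 0 0 0 1; 0 0 0 0 0 0 1; 0 0 0 0 0 0 1'
python3 -c "
from h import *
need(bar(1.85))
"
```

```text
time: 17.57
tool_pos: [0.556, 0.1359, 0.306]
tool_rot: [-0.002, 0.758, 0.652, 0.006]
contact_force: [-0.1, -0.7, 5.7]
gripper_width: 0.114
t 17.57 pos [0.556  0.1359 0.306 ] chest [ 0.1793 -0.0024  0.306 ] F [-0.1 -0.7  5.7] w 0.11
 turn [ 0.0051 -0.0109 -0.0069] shift now-axes [-0.0012 -0.0025  0.0057] shift target-axes [-0.0011 -0.0024  0.0057]
```

```bash
python3 - <<'E'
from h import *
ths=np.r_[1.85,1.83,1.79,np.arange(1.74,.99,-.05),np.arange(.97,.79,-.02),.785,.775]
p=np.array([loc(bar(t)) for t in ths]); d=np.diff(p,axis=0)
for i in range(0,len(d),10): print(ths[min(i+10,len(ths)-1)],'; '.join(f"{a[0]:.4f} 0 {-a[2]:.4f}" for a in d[i:i+10]),p[min(i+10,len(ths)-1)])
E
```

```text
1.3899999999999997 -0.0046 0 -0.0015; -0.0093 0 -0.0028; -0.0118 0 -0.0029; -0.0119 0 -0.0023; -0.0120 0 -0.0017; -0.0121 0 -0.0011; -0.0121 0 -0.0005; -0.0121 0 0.0001; -0.0121 0 0.0007; -0.0120 0 0.0013 [ 6.82896692e-02 -5.86534686e-18  3.30213353e-01]
0.9299999999999999 -0.0120 0 0.0019; -0.0119 0 0.0025; -0.0117 0 0.0031; -0.0115 0 0.0037; -0.0114 0 0.0042; -0.0111 0 0.0048; -0.0109 0 0.0053; -0.0147 0 0.0084; -0.0041 0 0.0026; -0.0041 0 0.0027 [-3.50563844e-02  5.25717808e-17  2.91166033e-01]
0.775 -0.0040 0 0.0027; -0.0039 0 0.0028; -0.0039 0 0.0029; -0.0038 0 0.0030; -0.0038 0 0.0031; -0.0037 0 0.0031; -0.0045 0 0.0040; -0.0018 0 0.0016 [-6.44932973e-02  3.14359523e-17  2.67904343e-01]
```

```bash
python3 -m inch '-0.0045 0 -0.0015 0 0 0 1; -0.0093 0 -0.003 0 0 0 1; -0.0118 0 -0.003 0 0 0 1; -0.012 0 -0.0023 0 0 0 1; -0.012 0 -0.0017 0 0 0 1; -0.012 0 -0.0011 0 0 0 1; -0.012 0 -0.0005 0 0 0 1; -0.012 0 0 0 0 0 1; -0.012 0 0.0007 0 0 0 1; -0.012 0 0.0013 0 0 0 1'
python3 -c "
from h import *
need(bar(1.39))
"
```

```text
time: 18.4
tool_pos: [0.5395, 0.0268, 0.3154]
tool_rot: [-0.002, 0.758, 0.652, 0.006]
contact_force: [5.1, 1.1, -1.0]
gripper_width: 0.117
t 18.4 pos [0.5395 0.0268 0.3154] chest [ 0.0689 -0.0018  0.3154] F [ 5.1  1.1 -1. ] w 0.12
 turn [ 0.0057 -0.0112 -0.0067] shift now-axes [-0.0007 -0.0018  0.0042] shift target-axes [-0.0006 -0.0018  0.0042]
```

```bash
python3 -m inch '-0.012 0 0.002 0 0 0 1; -0.012 0 0.0025 0 0 0 1; -0.0118 0 0.003 0 0 0 1; -0.0115 0 0.0037 0 0 0 1; -0.0114 0 0.0042 0 0 0 1; -0.011 0 0.0048 0 0 0 1; -0.011 0 0.0053 0 0 0 1; -0.006 0 0.0035 0 0 0 1; 0 0 0 0 0 0 1'
python3 -c "
from h import *
need(bar(1.015))
snap('side','s11',150,60,170,190,4)
snap('top','t11',150,130,170,170,4)
"
```

```text
time: 19.15
tool_pos: [0.5264, -0.0602, 0.2836]
tool_rot: [-0.001, 0.759, 0.651, 0.005]
contact_force: [6.2, -1.8, 4.2]
gripper_width: 0.114
t 19.15 pos [ 0.5264 -0.0602  0.2836] chest [-0.019  -0.0013  0.2836] F [ 6.2 -1.8  4.2] w 0.11
 turn [ 0.0044 -0.0087 -0.0088] shift now-axes [ 0.0015 -0.0013  0.0007] shift target-axes [ 0.0015 -0.0013  0.0007]
```

View pics/s11.png

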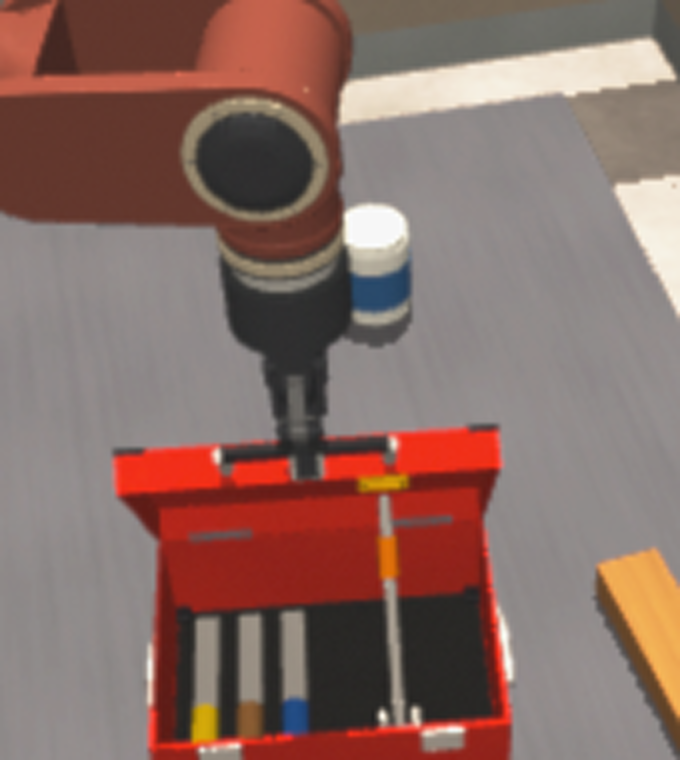

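View pics/t11.png

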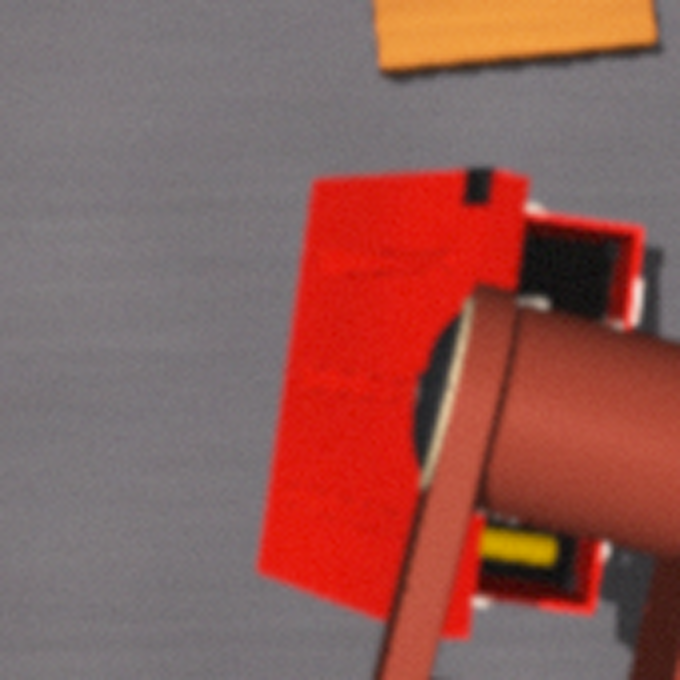

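```bash
python3 -m inch '-0.004 0 0.0025 0 0 0 1; -0.004 0 0.0025 0 0 0 1; -0.004 0 0.0025 0 0 0 1; -0.004 0 0.0027 0 0 0 1; -0.004 0 0.0027 0 0 0 1; -0.004 0 0.0028 0 0 0 1; 0 0 0 0 0 0 1'
python3 -c "
from h import *
need(bar(.90))
snap('side','s12',150,60,170,190,4)
"
```

```text
time: 19.83
tool_pos: [0.5228, -0.0835, 0.2673]
tool_rot: [-0.001, 0.759, 0.651, 0.004]
contact_force: [7.6, -2.2, 0.9]
gripper_width: 0.117
t 19.83 pos [ 0.5228 -0.0835  0.2673] chest [-0.0425 -0.0011  0.2673] F [ 7.6 -2.2  0.9] w 0.12
 turn [ 0.0043 -0.0079 -0.0078] shift now-axes [ 0.0015 -0.0011 -0.0007] shift target-axes [ 0.0015 -0.0011 -0.0007]
```

View pics/s12.png

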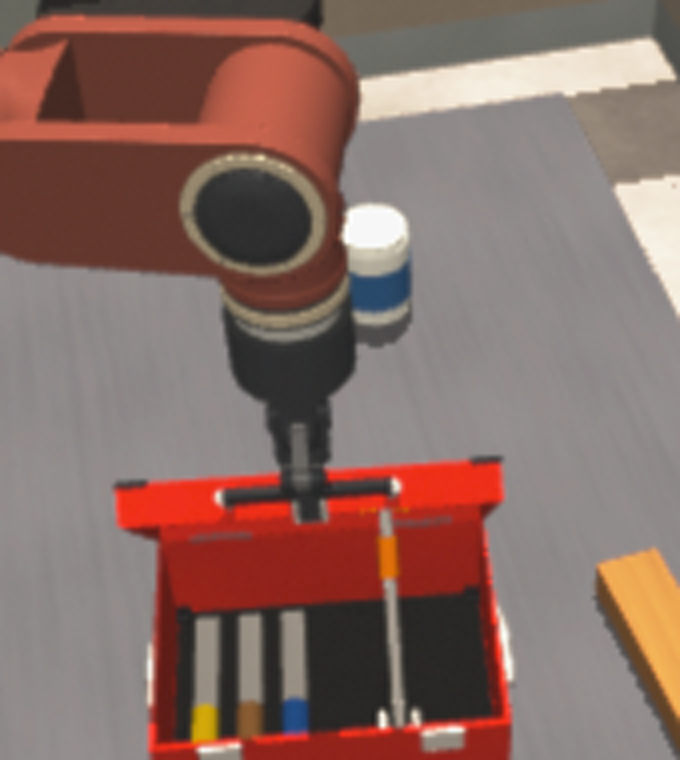

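```bash
python3 -m inch '-0.002 0 0.0015 0 0 0 1; -0.003 0 0.002 0 0 0 1; -0.003 0 0.002 0 0 0 1; -0.003 0 0.0023 0 0 0 1; 0 0 0 0 0 0 1'
python3 -c "
from h import *
need(bar(.845))"
python3 -m inch '-0.002 0 0.0016 0 0 0 1; -0.002 0 0.0016 0 0 0 1; -0.002 0 0.0016 0 0 0 1; 0 0 0 0 0 0 1; 0 0 0 0 0 0 1'
python3 -c "
from h import *
need(bar(.815))"
```

```text
time: 20.3
tool_pos: [0.5213, -0.0938, 0.2591]
tool_rot: [-0.001, 0.759, 0.652, 0.005]
contact_force: [8.1, -1.8, 1.0]
gripper_width: 0.114
t 20.3 pos [ 0.5213 -0.0938  0.2591] chest [-0.053  -0.001   0.2591] F [ 8.1 -1.8  1. ] w 0.11
 turn [ 0.0041 -0.0088 -0.0075] shift now-axes [ 0.0014 -0.001  -0.0009] shift target-axes [ 0.0014 -0.001  -0.0009]
time: 20.72
tool_pos: [0.5205, -0.0991, 0.2545]
tool_rot: [-0.002, 0.758, 0.652, 0.005]
contact_force: [8.1, -0.6, 0.2]
gripper_width: 0.114
t 20.72 pos [ 0.5205 -0.0991  0.2545] chest [-0.0583 -0.001   0.2545] F [ 8.1 -0.6  0.2] w 0.11
 turn [ 0.0043 -0.0099 -0.0071] shift now-axes [ 0.0011 -0.001  -0.0008] shift target-axes [ 0.0011 -0.001  -0.0008]
```

```bash
python3 -m inch '-0.001 0 0.001 0 0 0 1; -0.001 0 0.001 0 0 0 1; 0 0 0 0 0 0 1; 0 0 0 0 0 0 1'
python3 -c "
from h import *
need(bar(.80))"
python3 -m inch '-0.001 0 0.001 0 0 0 1; -0.001 0 0.001 0 0 0 1; 0 0 0 0 0 0 1; 0 0 0 0 0 0 1'
python3 -c "
from h import *
need(bar(.79))"
python3 -m inch '-0.001 0 0.001 0 0 0 1; 0 0 0 0 0 0 1; 0 0 0 0 0 0 1'
python3 -c "
from h import *
need(bar(.78))
snap('side','s13',150,60,170,190,4)"
```

```text
time: 21.05
tool_pos: [0.5203, -0.1003, 0.2534]
tool_rot: [-0.002, 0.758, 0.652, 0.006]
contact_force: [6.2, 1.4, 3.8]
gripper_width: 0.111
t 21.05 pos [ 0.5203 -0.1003  0.2534] chest [-0.0596 -0.001   0.2534] F [6.2 1.4 3.8] w 0.11
 turn [ 0.0047 -0.0114 -0.0066] shift now-axes [-0.0004 -0.001   0.0004] shift target-axes [-0.0004 -0.001   0.0004]
time: 21.38
tool_pos: [0.5203, -0.1009, 0.2528]
tool_rot: [-0.003, 0.758, 0.652, 0.007]
contact_force: [5.3, 5.5, 8.9]
gripper_width: 0.113
t 21.38 pos [ 0.5203 -0.1009  0.2528] chest [-0.0602 -0.001   0.2528] F [5.3 5.5 8.9] w 0.11
 turn [ 0.0053 -0.0144 -0.0058] shift now-axes [-0.0017 -0.001   0.0014] shift target-axes [-0.0016 -0.001   0.0014]
time: 21.63
tool_pos: [0.5203, -0.1012, 0.2526]
tool_rot: [-0.003, 0.758, 0.652, 0.008]
contact_force: [3.8, 9.4, 12.4]
gripper_width: 0.115
t 21.63 pos [ 0.5203 -0.1012  0.2526] chest [-0.0604 -0.0011  0.2526] F [ 3.8  9.4 12.4] w 0.12
 turn [ 0.0057 -0.0159 -0.0054] shift now-axes [-0.0032 -0.0011  0.0028] shift target-axes [-0.0032 -0.0011  0.0029]
```

View pics/s13.png

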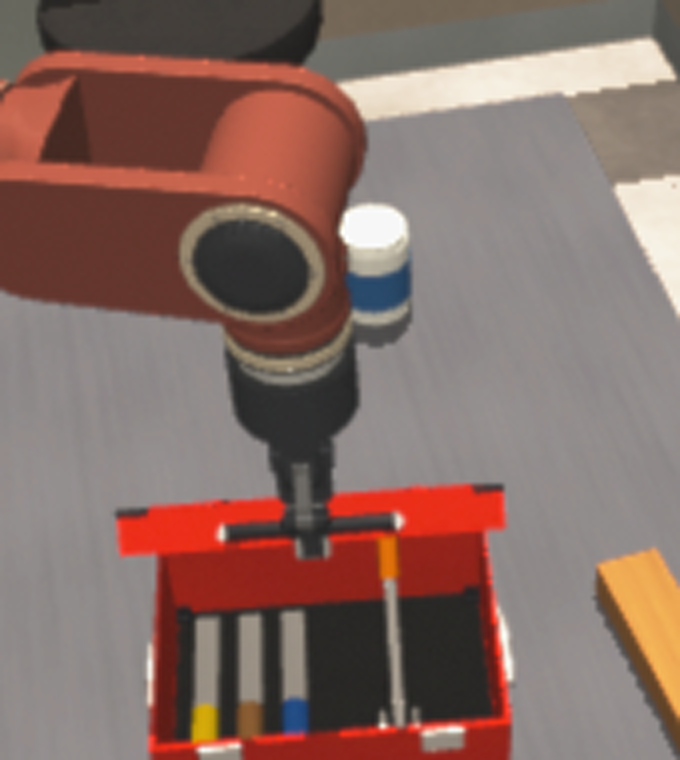

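```bash
python3 -m inch '0.0015 0 -0.0015 0 0 0 1; 0.001 0 -0.001 0 0 0 1; 0 0 0 0 0 0 1; 0 0 0 0 0 0 1'
python3 -c "
from h import *
need(bar(.80))"
python3 -m inch '0 0 0 0 0 0 0.9; 0 0 0 0 0 0 0.85; 0 0 0 0 0 0 0.75; 0 0 0 0 0 0 0.68; 0 0 0 0 0 0 0.68; 0 0 0 0 0 0 0.68'
python3 -c "
from h import *
need(bar(.80))
snap('side','s14',150,60,170,190,4)"
```

```text
time: 22.02
tool_pos: [0.5204, -0.1004, 0.2533]
tool_rot: [-0.002, 0.758, 0.652, 0.006]
contact_force: [6.4, 2.3, 4.9]
gripper_width: 0.112
t 22.02 pos [ 0.5204 -0.1004  0.2533] chest [-0.0597 -0.001   0.2533] F [6.4 2.3 4.9] w 0.11
 turn [ 0.0049 -0.012  -0.0062] shift now-axes [-0.0003 -0.001   0.0003] shift target-axes [-0.0003 -0.001   0.0003]
time: 22.52
tool_pos: [0.5184, -0.1008, 0.2512]
tool_rot: [-0.004, 0.758, 0.652, 0.003]
contact_force: [-0.2, -0.7, -0.1]
gripper_width: 0.32
t 22.52 pos [ 0.5184 -0.1008  0.2512] chest [-0.0604  0.0008  0.2512] F [-0.2 -0.7 -0.1] w 0.32
 turn [-0.0014 -0.0099 -0.0071] shift now-axes [ 0.0004  0.0008 -0.0018] shift target-axes [ 0.0004  0.0008 -0.0018]
```

View pics/s14.png

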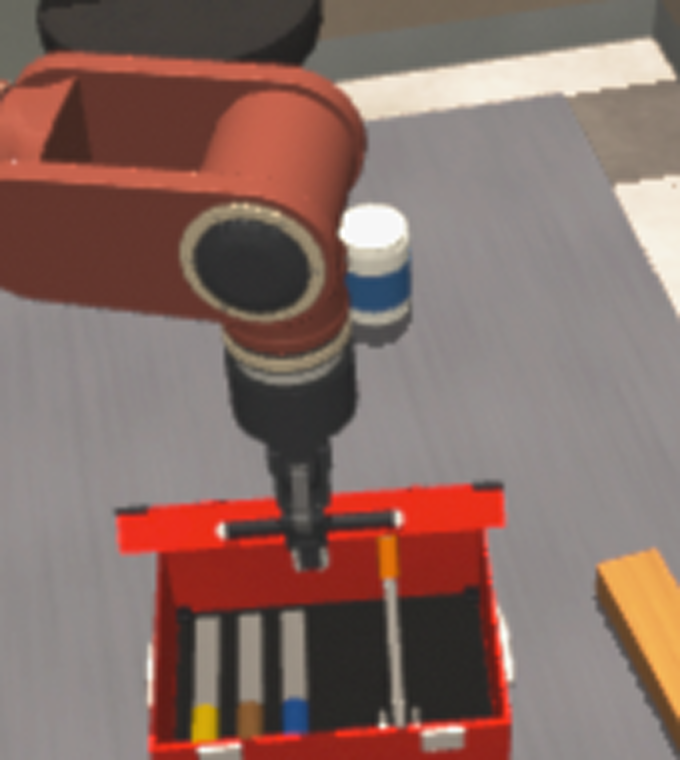

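The lid did not move on release (bar still at about (310,523) in the crop). I'll lift straight off.

```bash
python3 -m inch '0 0 -0.004 0 0 0 0.68; 0 0 -0.008 0 0 0 0.68; 0 0 -0.012 0 0 0 0.68; 0 0 -0.02 0 0 0 0.68; 0 0 -0.03 0 0 0 0.68; 0 0 -0.035 0 0 0 0.68; 0 0 -0.02 0 0 0 0.68; 0 0 0 0 0 0 0.68; 0 0 0 0 0 0 0.68; 0 0 0 0 0 0 0.68'
python3 - <<'E'
from h import *
need(bar(.80))
snap('side','s15',150,60,170,190,4)
cv2.imwrite('pics/t15.png',grab_frame('top'))
for th in(.75,.8,.85): print(th,(proj("side",bar(th))-[150,60]+.5)*4-.5)
E
```

```text
time: 23.4
tool_pos: [0.5187, -0.1019, 0.3813]
tool_rot: [-0.003, 0.758, 0.652, 0.004]
contact_force: [-2.5, 0.1, -0.7]
gripper_width: 0.316
t 23.4 pos [ 0.5187 -0.1019  0.3813] chest [-0.0614  0.0004  0.3813] F [-2.5  0.1 -0.7] w 0.32
 turn [ 0.001  -0.01   -0.0068] shift now-axes [1.000e-04 2.000e-04 1.283e-01] shift target-axes [0.0014 0.0004 0.1283]
0.75 [312.81761836 542.69441289]
0.8 [311.38616616 523.99881146]
0.85 [309.98535685 505.32491496]
```

View pics/s15.png

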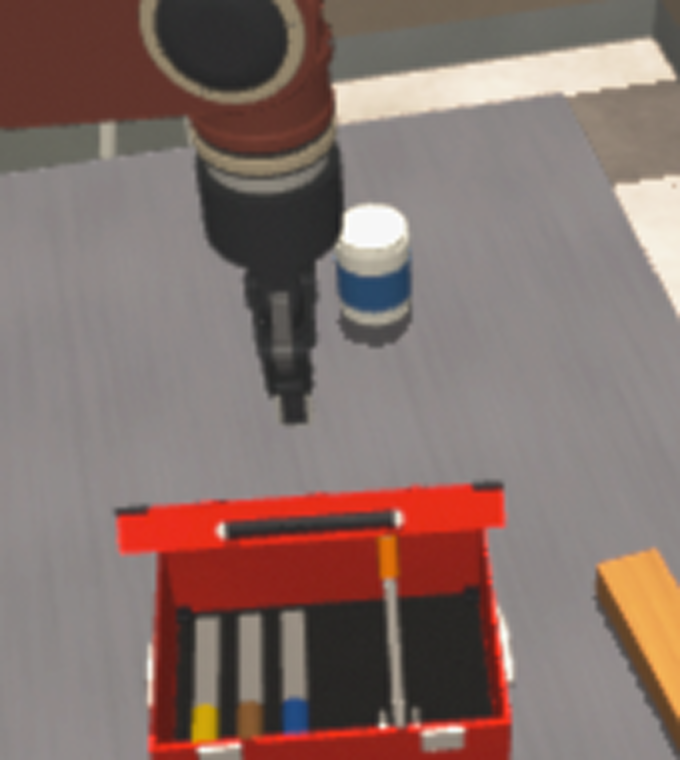

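View pics/t15.png

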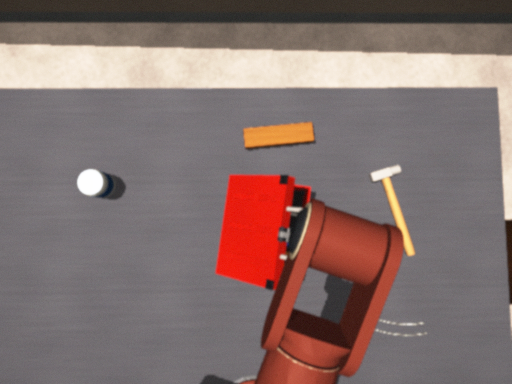

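The bar sits at (311,524) in the side crop, which matches a lid angle of 0.80. The rod carries the lid, the gripper is clear, and tin, billet and hammer are at their original pixels. I'm handing in now.

```bash
python3 -c "
from plant import *
print(job_done())"
```

```text
the job is handed in; nothing more can be done
None
```

The lid is propped open on the rod and the job is handed in, at about 23.5 s of the 66 s allowed.

**What I did:**
1. I pinched the bar and swung the lid back to its stop at about 1.85 rad.
2. I gripped the orange sleeve and raised the rod to about 0.96 rad. Two-view triangulation of the tip gave 0.960 after release.
3. I pinched the bar again and lowered the lid slowly. At about 0.80 rad it stopped moving and the reaction force started to rise.
4. I backed the pressing load off, opened the fingers and lifted the gripper straight up.

**Last checks:**
- **Lid:** after release the bar was at crop pixel (311,524), which matches the predicted position for a lid angle of 0.80. It had not moved when I let go.
- **Gripper:** it was about 0.13 m above the bar before I handed in.
- **Bystanders:** tin and billet are at their original pixels. The hammer is too, except for a small part hidden behind the arm.
- **Forces:** the readings I took stayed below about 20 N. They included 4 to 8 N of harmless sideways load along the bar and across the rod while gripped.
- **Not checked:** the lid hides the tip in the hole, so I judged the seating from the lid angle and the contact, not by seeing it.

Nothing failed. The only disagreement was a few millimetres in how high the bar sat between the fingers.

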